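Hook and latch the filter cartridge

ROBOT

A 6-joint arm with a two-finger parallel gripper is mounted at the origin on the work surface; the furniture and walls round the work are solid. World frame = base frame: x ahead of the robot, y to its left, z up, the work surface at z = 0. Lengths are in mm, angles in rad, forces in N, time in s.
With the tool pointing down it reaches from about 350 to 875 mm from the base axis. Payload 4.2 kg.
Tool frame: the origin (TCP) lies at the very end of the fingers, on their centre line; the grasp point (between the pads) lies 19 mm behind it (arm.grasp_offset is the distance from the TCP to the grasp point, in mm); z points along the fingers, y is the direction in which the jaws open and shut (so a half turn about z gives the same grasp; the last joint's range is limited). The gripper opens to 85 mm and grips with 20 to 120 N. Pads are 22 mm wide; open, the fingers measure 114 mm over their backs; the gripper's body (76 mm by 85 mm) begins 54 mm behind the grasp point. The pads swing forward as they close: fully open they stand 13 mm farther back than shut.
Start: joints at [-0.921, 0.385, 0.008, 0, -1.194, -0.259], TCP at [238.093, -577.85, 231.312] pointing down, gripper open.
Joint ranges: [-3.14, 3.14], [-1.21, 2.06], [-1.07, 1.41], [-3.16, 2.05], [-2.99, -0.16], [-3.1, 3.1]. Speed limits (rad/s): [2.79, 2.79, 3.14, 3.14, 3.14, 3.14].

INTERFACE

Orientations are given as a unit quaternion [x, y, z, w].
In Python, from bench import arm gives the robot as it stands.
- The arm moves only by the tool arm_command, never from a script. Its argument "commands" is one flat list of numbers, 4 for each row, row after row: the shift along the tool's x, y, z in m, then the turn about the tool's z in degrees. In form: [tx, ty, tz, roll, tx, ty, tz, roll, ...]. A call has exactly 5 rows; each row shifts and turns the pose as measured when the row begins, along the tool's axes as they then stand; what a row does not reach is not made up. A row lasts 1/10 s, in which the tool goes at most 50 mm and 8.59 degrees, less where a joint would pass 70% of its speed; a pose out of reach is approached as far as the arm can. A call with a gripper value outside its range is refused whole. "jaw" is the opening, from 0 (shut) to 1 (fully open), set as the call begins (left out, the last holds). The fingers move at their own pace and stop on an object; the grip force is fixed at half the most. Time passes only in rows, so rows that do not move let the fingers close, or fill a call up. It gives the time, the measured TCP pose, the force and the opening at its end, in the units of the state.
- arm.read_state(): the state, without advancing time (a new reading comes with each control period).
- arm.get_image(name): name is "scene" or "top" or "wrist"; returns the picture (384x512x3 uint8, red, green, blue); there is no depth.
- arm.camera_info(name): a dict with "camera_matrix" (3x3 intrinsics, pixels), "world_from_camera" (4x4, takes a point from camera to world coordinates). Camera axes: x right, y down, z forward; pixel columns grow to the right and rows downward; lengths in mm; the calibration is good to about 2 mm. A picture is of the moment at which its call begins: read the wrist's pose just before it. camera_info takes no time and is no camera call; for the wrist camera it gives the pose at the moment of the call.
- arm.job_done(): hands the job in, once; it reports no verdict.
Trained networks look in the newest picture that a camera, given by its name, has taken for a name from the list of things; names that differ only in an ending like _2 or _b are one class to them, and where a whole thing is asked for, a point or a joint stands for the part that bears it (a point fixed in the world has none). Each returns a list of dicts, best first, with "confidence" (0 to 1); they miss things now and then, are a little off and sometimes report something else, mostly with a low value. They report only what shows in the picture. A call takes as long as a camera call.
- arm.regions_of(camera, target): "mask" (384x512 bool, what is visible of it).
- arm.place_of(camera, target): "centre" ([x, y, z] in mm, in the coordinates of the camera as it stood for that picture, good to about 4 mm: a listed point, or the origin of a listed thing).
The state is a dict: "clock": time; "joints": joint angles; "joint_vel": joint speeds; "joint_efforts": joint torques, N m; "position": TCP position; "ee_rot": TCP orientation; "contact_force": force on the tool from outside, world axes, zero at the start; "wrist_torque": the same for the moment, N m; "gripper_width": finger opening in mm.
Only numpy, scipy, OpenCV 4.12 (cv2) and the standard library are available. Lean on these libraries where they do the work, as an engineer would, in place of code of your own. Each camera call takes 0.05 s, during which the arm holds its last target.

TASK

Fit the loose filter cartridge into the sloping filter unit: hook its tongue under the lip at the low end of the well first, then swing the other end down and press it until the spring latch snaps over it and the cartridge lies fully home. Do not force it, and leave the small brown bottle and the beaker standing where they are.

Things in the scene. Friction and masses are not known exactly. Their poses are not given: they have to be found in the camera images.
- cartridge_grip (a point): Centre of the grip block on top of the loose filter cartridge, half-way up the block: 26 (x) x 24 (y) x 28 (z) mm high above the plate. This point is 28 mm above the cartridge's underside, 14 mm above its top face, and 6 mm from the plate's centre towards the tongue. Axes: x from the tongue towards the plain edge, y across, z out of the top face.
- cartridge: Loose filter cartridge (about 0.16 kg): flat dark grey plate 100 (x) x 92 (y) x 14 (z) mm with fine cream pleats on its top face and the grip block. From its -x edge a tongue 64 mm wide and 5 mm thick sticks out 16 mm, flush with the underside. Origin: centre of the plate's underside, axes as at the grip point. Starts flat on the bench, grip block up.
- cartridge_tongue (a point): Middle of the tongue's tip at the underside of the cartridge, same axes: 66 mm along -x from the plate's centre; from the grip point 60 mm along -x and 28 mm along -z.
- cartridge_base (a point): Centre of the underside of the cartridge's plate; same axes as the grip point.
- filter_seat: Tilted top frame of the filter unit: a fixed grey and white wedge-shaped console about 172 x 124 mm whose top slopes up 20 degrees from its low front. Origin: centre of the well, 58 mm above the bench, on the ledges where the cartridge's underside rests. Axes: x up the slope, y across (level), z out of the sloping face. The well is 97 mm wide between side rails 10 mm high.
- seat_floor (a point): Centre of the well, same point and axes as the tilted frame. The cartridge belongs here with its plate centre on this point and its axes along these, tongue at the low (-x) end. At the high end a wall 14 mm above the ledges stands at x = +51 mm. Seated, the cartridge has about 3 mm of play along x and 5 mm along y.
- lip_edge (a point): Middle of the lip's edge at its underside, at the low end: x = -58 mm, 10 mm above the ledges, same axes as the well. The lip is 4 mm thick (top 14 mm above the ledges), as wide as the well, and reaches here from a back stop at x = -68 mm; the space below it is open towards +x.
- latch (a joint): Black spring latch 32 mm wide in the middle of the high end. 0 = sprung out; grows up to 0.010 m as it is pushed back up the slope (1.3 N at 0, 0.22 N more per mm). An edge pressed down on its sloping front pushes it back; it then snaps out over the edge. Pressing the cartridge past it takes roughly 4 to 8 N on the top face near the plain edge.
- latch_nose (a point): Tip of the latch's nose at its underside (moves with it); fully out it is at x = +44.5 mm, 15 mm above the ledges, 1 mm above the seated cartridge's top face. From 1.7 mm above it the latch's front slopes back and up to x = +51.5 mm, 31 mm above the ledges, its top.
- dropper: Small brown bottle with a white cap, 33 mm across, 85 mm high, standing at the back of the bench near the cartridge and the unit; origin at its foot.
- beaker: Clear beaker, 54 mm across, 70 mm high, standing to the left of the unit; origin at its foot.

How it is judged:
By the outcome, as a careful person would: the job done as asked, in the order asked, and still so for the second after the job is handed in, with the robot touching nothing.
It also fails if it takes over 48 s, if anything falls off the work surface, if the arm or the gripper's body presses on something with over 40 N, if the wrist force passes 120 N, or if a joint passes its speed limit or range.

## Working session

There is one attempt and no reset: what is moved stays moved. The work goes in short steps, Python scripts to look and compute and a tool call to move; the robot and the scene stay as the last step left them, time stands still between calls to the robot, and variables do not carry over. Pictures are saved under pics/ and viewed, and the job is handed in when it is done.

Besides the shell and the picture viewer there is one more tool, called after ">>>" as name(argument=value, ...) on one line, values as JSON. arm_command: Moves the arm, as the interface text tells. Its arguments: {"type":"object","properties":{"commands":{"type":"array"},"jaw":{"type":"number"}},"required":["commands"]}

```bash
ls; mkdir -p pics
cat > h.py <<'E'
from bench import arm
import numpy as np, cv2
from scipy.spatial.transform import Rotation as R
def save(cam,name):
    im=arm.get_image(cam); cv2.imwrite(f'pics/{name}.png',im[:,:,::-1]); return im
def w(cam,p,T=None):
    T=np.array(arm.camera_info(cam)['world_from_camera']) if T is None else T
    return (T@np.r_[p,1])[:3]
def proj(cam,P):
    ci=arm.camera_info(cam);T=np.linalg.inv(np.array(ci['world_from_camera']));K=np.array(ci['camera_matrix'])
    p=(T@np.r_[P,1])[:3];q=K@p;return q[:2]/q[2]
E
python3 - <<'E'
from h import *
np.set_printoptions(precision=1,suppress=True)
print(arm.read_state())
for c in ['top','scene']:
    save(c,c+'0'); 
    for n in ['cartridge_grip','cartridge_tongue','cartridge_base','cartridge','seat_floor','lip_edge','latch_nose','dropper','beaker']:
        for d in arm.place_of(c,n)[:2]: print(c,n,round(d['confidence'],2),w(c,d['centre']))
print(arm.read_state()['clock'])
E
```

```text
pics
{'clock': 0.0, 'joints': array([-0.9,  0.4,  0. , -0. , -1.2, -0.3]), 'joint_vel': array([ 0.,  0.,  0., -0., -0.,  0.]), 'joint_efforts': array([  0. , -39.2,  18.8,   4.2,  -0. ,  -0. ]), 'position': array([ 237.9, -577.3,  230.2]), 'ee_rot': array([-0.2,  1. ,  0. , -0. ]), 'contact_force': array([-0.3,  0. ,  0.1]), 'wrist_torque': array([-0. ,  0.1, -0. ]), 'gripper_width': 85.2193351632266}
top cartridge_grip 0.73 [ 496.1 -321.8   31.3]
top cartridge_tongue 0.86 [ 443.4 -354.     1.5]
top cartridge_base 0.93 [ 501.7 -319.5    1.3]
top cartridge_base 0.4 [ 497.7 -323.8   32.2]
top cartridge 0.87 [ 497.1 -327.4    5.4]
top seat_floor 0.89 [ 481.3 -136.4   56.6]
top seat_floor 0.56 [428.1 106.9  -3.9]
top lip_edge 0.71 [ 463.6 -192.9   51.2]
top latch_nose 0.54 [ 492.  -100.9   92.8]
top dropper 0.61 [ 592.2 -187.4    4.2]
top beaker 0.59 [427.6 107.8  -1.5]
scene cartridge_grip 0.71 [ 494.1 -327.9   28.7]
scene cartridge_tongue 0.76 [ 444.8 -353.5   -0.4]
scene cartridge_base 0.77 [ 504.5 -329.1   -1.7]
scene cartridge 0.93 [ 498.7 -326.5    2.4]
scene seat_floor 0.72 [ 478.2 -136.1   58.5]
scene seat_floor 0.7 [ 494.9 -329.9   27.8]
scene lip_edge 0.96 [ 465.6 -192.2   48.6]
scene lip_edge 0.61 [ 490.5 -101.7   87.2]
scene latch_nose 0.65 [ 490.3 -100.3   84.2]
scene dropper 0.48 [ 591.9 -189.1   -4.5]
scene beaker 0.7 [424.6 100.   -1.2]
1.0
```

View pics/top0.png

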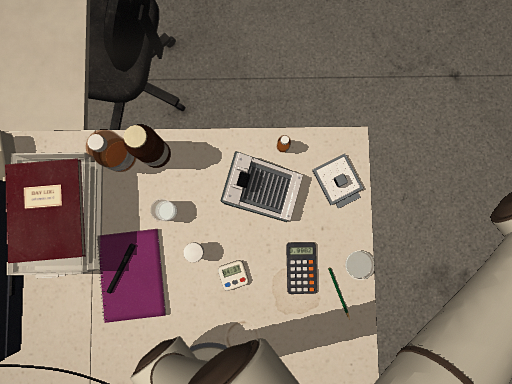

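View pics/scene0.png

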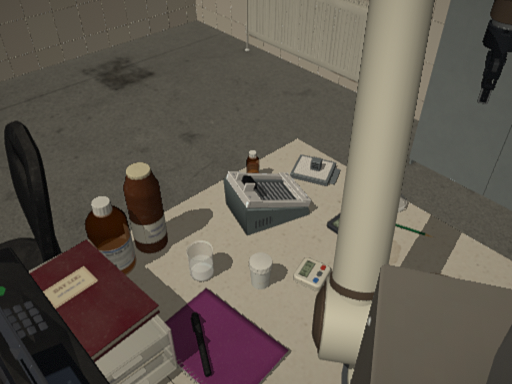

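```bash
cat >> h.py <<'E'
np.set_printoptions(precision=3,suppress=True)
def to(P=None,yaw=None):
    """tool shift (m) to world P; roll so tool +y points along yaw(deg, mod 180) world"""
    s=arm.read_state(); r=R.from_quat(s['ee_rot']).as_matrix()
    print('clock',round(s['clock'],2),'pos',s['position'],'xdir',round(np.degrees(np.arctan2(r[1,0],r[0,0])),1),'ydir',round(np.degrees(np.arctan2(r[1,1],r[0,1])),1),'z',r[:,2],'F',s['contact_force'],'w',round(s['gripper_width'],1),'j6',s['joints'][[0,3,4,5]])
    if P is not None: print('shift',r.T@(np.array(P)-s['position'])/1000)
    if yaw is not None:
        d=-(yaw-np.degrees(np.arctan2(r[1,1],r[0,1]))); print('roll',(d+180)%360-180)
E
python3 - <<'E'
from h import *
to([480,-335,200],117)
T=np.array(arm.camera_info('wrist')['world_from_camera']);s=arm.read_state();r=R.from_quat(s['ee_rot']).as_matrix()
print(r.T@(T[:3,3]-s['position']), r.T@T[:3,:3])
E
```

```text
clock 1.0 pos [ 238.104 -577.84   231.312] xdir -157.6 ydir 112.4 z [-0. -0. -1.] F [ 0.412  0.068 -0.472] w 85.1 j6 [-0.921  0.    -1.194 -0.259]
shift [-0.316  0.132  0.031]
roll -4.604478820525969
[  74.652    0.049 -142.406] [[-0.001 -0.956 -0.294]
 [ 1.    -0.    -0.001]
 [ 0.    -0.294  0.956]]
```

>>> arm_command(commands=[-0.04,0.016,0.004,-1,-0.04,0.016,0.004,-1,-0.04,0.016,0.004,-1,-0.04,0.016,0.004,-1,-0.04,0.016,0.004,-1], jaw=1.0)

```text
clock: 1.5
position: [388.8, -422.4, 210.8]
ee_rot: [-0.233, 0.972, -0.001, 0.0]
contact_force: [1.0, -1.2, 0.1]
gripper_width: 85.2
```

>>> arm_command(commands=[-0.04,0.016,0.004,0,-0.04,0.016,0.004,0,-0.03,0.016,0.004,0,0,0,0,0,0,0,0,0])

```text
clock: 2.0
position: [471.3, -321.5, 198.3]
ee_rot: [-0.237, 0.971, -0.002, 0.001]
contact_force: [-0.0, 0.4, -0.3]
gripper_width: 85.2
```

Run:
```python
from h import *
save('wrist','w1')
to([480,-335,200],117)
for n in ['cartridge_grip','cartridge_tongue','cartridge_base']:
    for d in arm.place_of('wrist',n)[:1]: print(n,round(d['confidence'],2),w('wrist',d['centre']))
m=arm.regions_of('wrist','cartridge')
print([(round(q['confidence'],2),q['mask'].sum()) for q in m])
```

```text
clock 2.05 pos [ 471.138 -321.848  198.304] xdir -152.6 ydir 117.4 z [ 0.003 -0.003 -1.   ] F [1.055 0.041 0.749] w 85.4 j6 [-0.314  0.003 -1.069 -0.78 ]
shift [-0.002 -0.016 -0.002]
roll 0.39599366932606017
cartridge_grip 0.6 [ 497.934 -325.892   27.243]
cartridge_tongue 0.91 [ 442.091 -356.207   -0.521]
cartridge_base 0.7 [ 503.757 -321.891   -0.583]
[(0.96, np.int64(6622))]
```

View pics/w1.png

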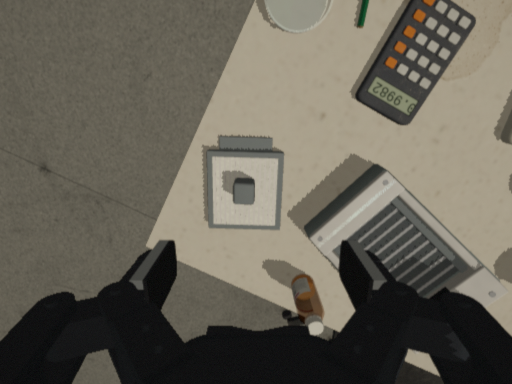

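```bash
cat >> h.py <<'E'
from scipy.optimize import minimize
import itertools
def box(x0,x1,y0,y1,z0,z1): return np.array(list(itertools.product((x0,x1),(y0,y1),(z0,z1))),float)
CART=[box(-50,50,-46,46,0,14),box(-66,-50,-32,32,0,5),box(-19,7,-12,12,14,42)]
def sil(boxes,Rm,t,K,Ti,S=4):
    im=np.zeros((384*S,512*S),np.uint8)
    for b in boxes:
        p=(b@Rm.T+t)@Ti[:3,:3].T+Ti[:3,3]; q=p@K.T; q=q[:,:2]/q[:,2:]
        cv2.fillConvexPoly(im,cv2.convexHull(((q+.5)*S).astype(np.int32)),255)
    return cv2.resize(im,(512,384),interpolation=cv2.INTER_AREA)/255.
def fit(boxes,mask,K,T,p0,pose,step):
    Ti=np.linalg.inv(T)
    def c(p):
        s=sil(boxes,*pose(p),K,Ti); return np.abs(s-mask).sum()/mask.sum()
    sim=[np.array(p0,float)]+[np.array(p0)+np.eye(len(p0))[i]*step[i] for i in range(len(p0))]
    o=minimize(c,p0,method='Nelder-Mead',options=dict(initial_simplex=sim,xatol=.05,fatol=1e-5,maxiter=400)); return o.x,o.fun
def flat(p): return R.from_euler('z',p[2],degrees=True).as_matrix(),np.array([p[0],p[1],0])
def seatpose(p): return R.from_euler('ZY',[p[2],-20],degrees=True).as_matrix(),np.array([p[0],p[1],58])
E
python3 - <<'E'
from h import *
for cam in ['wrist','top','scene']:
    ci=arm.camera_info(cam);K=np.array(ci['camera_matrix']);T=np.array(ci['world_from_camera'])
    arm.get_image(cam)
    m=arm.regions_of(cam,'cartridge')[0]['mask'].astype(float)
    print(cam,fit(CART,m,K,T,[502,-324,27],flat,[4,4,4]))
    rs=arm.regions_of(cam,'filter_seat')
    if rs:
        m=rs[0]['mask']; cv2.imwrite(f'pics/seat_{cam}.png',np.where(m[...,None],arm.get_image(cam)[:,:,::-1],0)); np.save(f'seat_{cam}.npy',m); print(rs[0]['confidence'],m.sum())
    for n in ['seat_floor','lip_edge','latch_nose']:
        for d in arm.place_of(cam,n)[:1]: print(n,round(d['confidence'],2),w(cam,d['centre']))
E
```

```text
wrist (array([ 503.739, -324.21 ,   25.696]), np.float64(0.01748323893621133))
0.7 11235
seat_floor 0.98 [ 479.272 -134.51    56.646]
lip_edge 0.67 [ 503.914 -321.598   -3.157]
latch_nose 0.49 [494.353 -99.398  85.225]
top (array([ 502.099, -323.412,   30.695]), np.float64(1.7889779167480946))
0.67 939
latch_nose 0.61 [492.574 -98.66   89.14 ]
scene (array([ 506.601, -325.601,   26.11 ]), np.float64(0.48468217773311684))
0.7 2330
seat_floor 0.8 [ 478.48  -137.995   60.403]
lip_edge 0.78 [ 463.973 -194.052   51.496]
latch_nose 0.63 [ 491.482 -102.77    85.606]
```

Run:
```python
from h import *
to([498.3,-326.8,17],115.7)
```

```text
clock 3.3 pos [ 470.826 -322.193  198.281] xdir -152.7 ydir 117.3 z [ 0.002 -0.003 -1.   ] F [1.335 0.204 0.206] w 85.1 j6 [-0.315  0.003 -1.069 -0.78 ]
shift [-0.022 -0.016  0.181]
roll 1.638203332378879
```

>>> arm_command(commands=[-0.011,-0.008,0.03,0.8,-0.011,-0.008,0.04,0.8,0,0,0.04,0,0,0,0.03,0,0,0,0,0])

```text
clock: 3.8
position: [502.1, -328.6, 57.3]
ee_rot: [-0.222, 0.975, -0.005, 0.004]
contact_force: [-0.5, 0.6, -0.2]
gripper_width: 85.4
```

Run:
```python
from h import *
to([498.3,-326.8,17],115.7)
save('wrist','w2')
```

```text
clock 3.8 pos [ 502.085 -328.625   57.306] xdir -154.3 ydir 115.7 z [ 0.01  -0.007 -1.   ] F [-0.467  0.625 -0.232] w 85.4 j6 [-0.308  0.005 -0.771 -0.818]
shift [0.003 0.004 0.04 ]
roll -0.007536877592599467
```

View pics/w2.png

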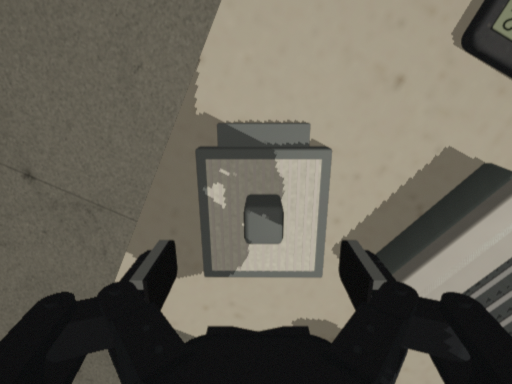

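>>> arm_command(commands=[0.002,0.002,0.018,0,0.001,0.002,0.014,0,0,0,0.008,0,0,0,0,0,0,0,0,0])

```text
clock: 4.35
position: [506.4, -330.5, 28.5]
ee_rot: [-0.224, 0.974, -0.011, 0.013]
contact_force: [1.2, -1.3, 0.1]
gripper_width: 85.0
```

Run:
```python
from h import *
to([498.3,-326.8,17],115.7)
```

```text
clock 4.35 pos [ 506.445 -330.511   28.529] xdir -154.1 ydir 115.9 z [ 0.03  -0.017 -0.999] F [ 1.211 -1.287  0.125] w 85.0 j6 [-0.307  0.011 -0.684 -0.82 ]
shift [0.006 0.007 0.011]
roll 0.18204873107788444
```

>>> arm_command(commands=[0.003,0.004,0.004,0,0.002,0.003,0.003,0,0.001,0.001,0.002,0,0,0,0.002,0,0,0,0,0])

```text
clock: 4.85
position: [498.7, -326.3, 19.5]
ee_rot: [-0.224, 0.974, -0.013, 0.015]
contact_force: [-0.4, -0.5, 0.8]
gripper_width: 85.6
```

Run:
```python
from h import *
to([498.3,-326.8,17],115.7)
```

```text
clock 4.85 pos [ 498.702 -326.349   19.466] xdir -154.1 ydir 115.9 z [ 0.035 -0.019 -0.999] F [-0.357 -0.525  0.794] w 85.6 j6 [-0.304  0.012 -0.645 -0.824]
shift [ 0.001 -0.     0.002]
roll 0.19825076441884448
```

>>> arm_command(commands=[0,0,0.002,0,0,0,0,0,0,0,0,0,0,0,0,0,0,0,0,0], jaw=0.0)

```text
clock: 5.35
position: [499.2, -326.6, 17.8]
ee_rot: [-0.224, 0.974, -0.013, 0.015]
contact_force: [-1.2, 0.3, 3.7]
gripper_width: 23.0
```

>>> arm_command(commands=[0,0,0,0,0,0,0,0,0,0,0,0,0,0,-0.004,0,0,0,-0.006,0])

```text
clock: 5.85
position: [497.6, -325.8, 26.7]
ee_rot: [-0.224, 0.974, -0.012, 0.013]
contact_force: [0.2, 0.1, -1.2]
gripper_width: 23.3
```

Run:
```python
from h import *
to([498.3,-326.8,17],115.7)
save('wrist','w3')
```

```text
clock 5.85 pos [ 497.561 -325.821   26.654] xdir -154.1 ydir 115.9 z [ 0.031 -0.017 -0.999] F [ 0.172  0.147 -1.184] w 23.3 j6 [-0.304  0.012 -0.664 -0.824]
shift [-0.    -0.001  0.01 ]
roll 0.17939977691611375
```

View pics/w3.png

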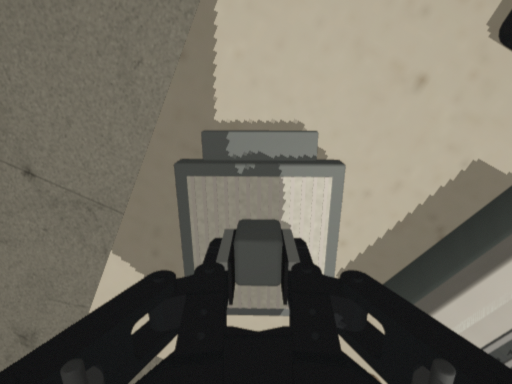

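>>> arm_command(commands=[0,0,-0.02,0,0,0,-0.035,-4,0,0,-0.035,-8,0,0,-0.035,-8,0,0,-0.03,-8])

```text
clock: 6.4
position: [489.1, -321.7, 182.5]
ee_rot: [-0.461, 0.888, -0.01, 0.006]
contact_force: [0.6, -0.1, -2.2]
gripper_width: 23.0
```

>>> arm_command(commands=[0,0,0,-8.5,0,0,0,-8.5,0,0,0,-8.5,0,0,0,-8.5,0,0,0,-8.5])

```text
clock: 6.9
position: [490.8, -322.1, 190.6]
ee_rot: [0.753, -0.657, 0.018, -0.005]
contact_force: [-0.3, -0.1, -2.3]
gripper_width: 23.1
```

Run:
```python
from h import *
to([513,-20,175],73.5+90)
```

```text
clock 6.9 pos [ 490.815 -322.149  190.553] xdir -82.2 ydir -172.2 z [ 0.033 -0.016 -0.999] F [-0.265 -0.057 -2.301] w 23.1 j6 [-0.302  0.006 -1.021  0.435]
shift [-0.297 -0.063  0.011]
roll 24.327007637512565
```

>>> arm_command(commands=[-0.03,-0.006,0.001,0,-0.04,-0.009,0.001,0,-0.04,-0.009,0.001,0,-0.04,-0.009,0.001,0,-0.04,-0.009,0.001,0])

```text
clock: 7.4
position: [505.7, -126.5, 182.4]
ee_rot: [0.751, -0.66, 0.018, -0.005]
contact_force: [0.8, -0.2, -2.0]
gripper_width: 23.0
```

>>> arm_command(commands=[-0.04,-0.008,0.001,0,-0.04,-0.008,0.001,0,-0.03,-0.005,0.001,-4,0,0,0.001,-8.5,0,0,0,-8.5])

```text
clock: 7.9
position: [511.1, -4.9, 177.3]
ee_rot: [0.862, -0.507, 0.019, -0.003]
contact_force: [-0.3, -0.6, -2.3]
gripper_width: 22.9
```

>>> arm_command(commands=[0,0,0,-8.5,0,0,0,-8.5,0,0,0,-8.5,0,0,0,-8.5,0,0,0,-8.5])

```text
clock: 8.4
position: [509.2, -3.7, 177.4]
ee_rot: [0.987, -0.158, 0.018, 0.004]
contact_force: [-0.8, 0.0, -2.4]
gripper_width: 23.2
```

>>> arm_command(commands=[0,0,0,-8.5,0,0,0,-8.5,0,0,0,-8.5,0,0,0,-8.5,0,0,0,-8.5])

```text
clock: 8.9
position: [507.3, -3.8, 177.6]
ee_rot: [0.976, 0.215, 0.015, 0.009]
contact_force: [-0.5, 0.5, -1.8]
gripper_width: 22.5
```

Run:
```python
from h import *
to([513,-20,175],-16.5)
save('wrist','w4')
for n in ['seat_floor','lip_edge','latch_nose','filter_seat']:
    for d in arm.place_of('wrist',n)[:1]: print(n,round(d['confidence'],2),w('wrist',d['centre']))
```

```text
clock 8.9 pos [507.332  -3.84  177.572] xdir 24.8 ydir -65.2 z [ 0.034 -0.011 -0.999] F [-0.548  0.486 -1.803] w 22.5 j6 [ 0.326  0.027 -0.936  1.662]
shift [-0.002  0.017  0.003]
roll -48.694578692136105
seat_floor 0.87 [ 477.287 -132.335   55.06 ]
lip_edge 0.75 [ 462.245 -187.836   46.859]
latch_nose 0.58 [ 477.994 -135.678   54.477]
filter_seat 0.93 [ 482.454 -132.85    62.789]
```

View pics/w4.png

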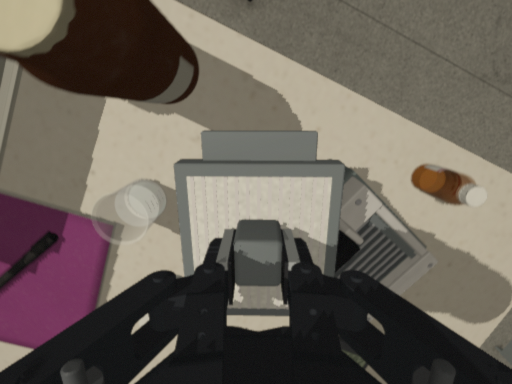

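```bash
cat >> h.py <<'E'
def ray(cam,uv,z):
    ci=arm.camera_info(cam);T=np.array(ci['world_from_camera']);K=np.array(ci['camera_matrix'])
    d=T[:3,:3]@np.linalg.solve(K,[uv[0],uv[1],1]);return T[:3,3]+d*(z-T[2,3])/d[2]
E
python3 - <<'E'
from h import *
for uv in [(190,80),(150,100),(175,97),(125,225)]: print(uv,ray('wrist',uv,0))
m=np.load('seat_top.npy');ys,xs=np.nonzero(m);print(xs.min(),xs.max(),ys.min(),ys.max())
im=cv2.imread('pics/top0.png')[110:240,80:320];cv2.imwrite('pics/topz.png',cv2.resize(im,None,fx=3.3,fy=3.3,interpolation=cv2.INTER_CUBIC))
im=cv2.imread('pics/scene0.png')[135:260,180:350];cv2.imwrite('pics/scz.png',cv2.resize(im,None,fx=4.5,fy=4.5,interpolation=cv2.INTER_CUBIC))
E
```

```text
(190, 80) [576.237 101.924   0.   ]
(150, 100) [539.198 134.222   0.   ]
(175, 97) [553.286 110.623   0.   ]
(125, 225) [387.571 115.58    0.   ]
224 255 153 204
```

View pics/topz.png

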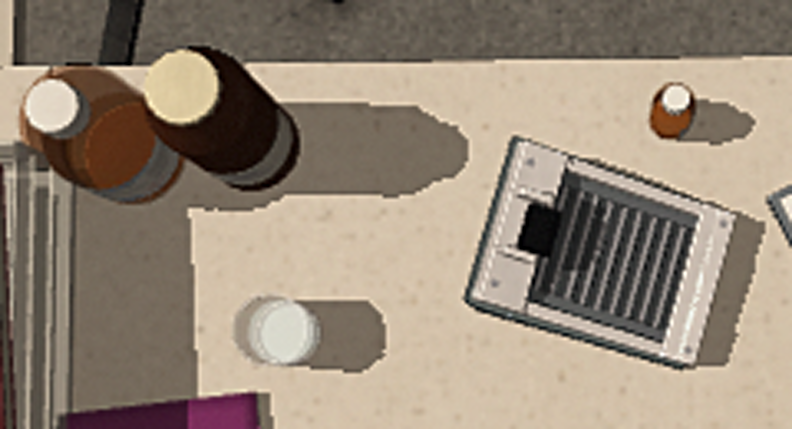

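View pics/scz.png

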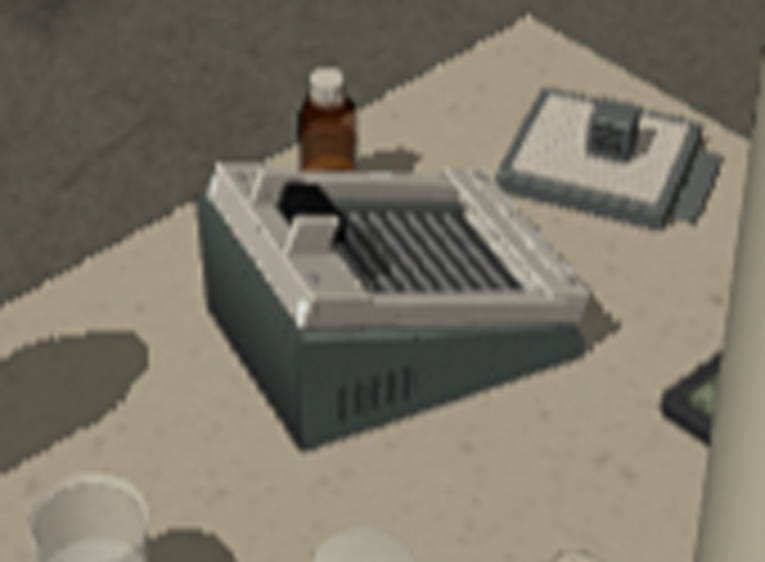

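Run:
```python
from h import *
def tz(u,v): return (80+(u+.5)/3.3-.5,110+(v+.5)/3.3-.5)
def sz(u,v): return (180+(u+.5)/4.5-.5,135+(v+.5)/4.5-.5)
def line(cam,uv):
    ci=arm.camera_info(cam);T=np.array(ci['world_from_camera']);K=np.array(ci['camera_matrix'])
    return T[:3,3],T[:3,:3]@np.linalg.solve(K,[uv[0],uv[1],1])
def tri(a,b):
    A=[];y=[]
    for o,d in (line('top',a),line('scene',b)):
        d=d/np.linalg.norm(d);M=np.eye(3)-np.outer(d,d);A.append(M);y.append(M@o)
    return np.linalg.lstsq(np.vstack(A),np.hstack(y),rcond=None)[0]
P={}
P['back+x']=tri(tz(515,138),sz(218,164))
P['back-x']=tri(tz(468,299),sz(302,303))
P['low-x']=tri(tz(688,365),sz(586,300))
P['low+x']=tri(tz(738,213),sz(465,172))
for k,v in P.items():print(k,v)
c,yaw=np.array([480.3,-136.8,58]),73.5
Rm=R.from_euler('ZY',[yaw,-20],degrees=True).as_matrix()
for k,v in P.items():print(k,Rm.T@(v-c))
```

```text
back+x [555.394 -76.384 102.644]
back-x [446.556 -40.153 100.554]
low-x [ 400.231 -195.916   39.373]
low+x [ 515.917 -232.373   36.344]
back+x [ 89.746 -54.843  14.845]
back-x [92.627 59.804 11.572]
low-x [-81.003  59.982   9.66 ]
low+x [-84.012 -61.294   7.532]
```

>>> arm_command(commands=[0,0,0,-8.5,0,0,0,-8.5,0,0,0,-8.5,0,0,0,-8.5,0,0,0,-8.5])

```text
clock: 9.65
position: [507.3, -3.8, 177.6]
ee_rot: [0.832, 0.555, 0.011, 0.014]
contact_force: [-0.9, 0.2, -2.3]
gripper_width: 23.0
```

Run:
```python
from h import *
to([515.5,-10.5,126],-17)
save('wrist','w5')
```

```text
clock 9.65 pos [507.253  -3.809 177.558] xdir 67.4 ydir -22.6 z [ 0.034 -0.011 -0.999] F [-0.908  0.246 -2.271] w 23.0 j6 [ 0.326  0.027 -0.936  2.406]
shift [-0.003  0.008  0.052]
roll -5.595041497967429
```

View pics/w5.png

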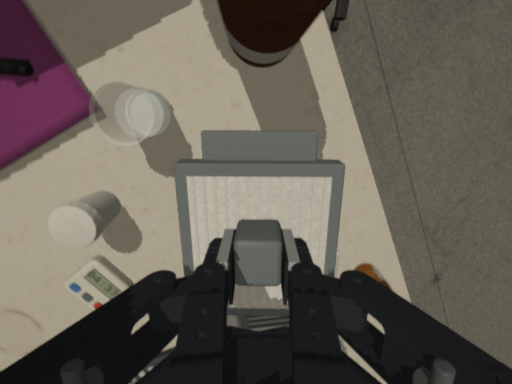

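>>> arm_command(commands=[-0.001,0.004,0.01,-3,-0.001,0.004,0.015,-2.6,0,0,0.012,0,0,0,0.006,0,0,0,0,0])

```text
clock: 10.2
position: [516.4, -9.0, 134.4]
ee_rot: [0.807, 0.59, 0.011, 0.015]
contact_force: [-0.6, 0.4, -1.7]
gripper_width: 22.9
```

Run:
```python
from h import *
to([515.5,-10.5,122],-17)
```

```text
clock 10.2 pos [516.387  -9.008 134.405] xdir 72.4 ydir -17.6 z [ 0.036 -0.011 -0.999] F [-0.565  0.355 -1.745] w 22.9 j6 [ 0.31   0.028 -0.83   2.506]
shift [-0.002 -0.001  0.012]
roll -0.6088258855939443
```

>>> arm_command(commands=[-0.001,-0.001,0.003,0,0,0,0.004,0,0,0,0.004,0,0,0,0.004,0,0,0,0,0])

```text
clock: 10.7
position: [516.5, -9.5, 119.9]
ee_rot: [0.808, 0.589, 0.013, 0.016]
contact_force: [0.2, 0.4, -2.0]
gripper_width: 22.9
```

>>> arm_command(commands=[0,0,0.003,0,0,0,0.003,0,0,0,0.003,0,0,0,0.003,0,0,0,0,0])

```text
clock: 11.2
position: [519.3, -8.3, 108.4]
ee_rot: [0.808, 0.589, 0.016, 0.016]
contact_force: [-0.9, 0.9, -1.1]
gripper_width: 22.9
```

Run:
```python
from h import *
to([515.5,-10.5,93],-17)
save('wrist','w6')
```

```text
clock 11.2 pos [519.253  -8.31  108.403] xdir 72.2 ydir -17.8 z [ 0.045 -0.008 -0.999] F [-0.91   0.875 -1.077] w 22.9 j6 [ 0.309  0.031 -0.756  2.5  ]
shift [-0.003 -0.004  0.015]
roll -0.7943570479621087
```

View pics/w6.png

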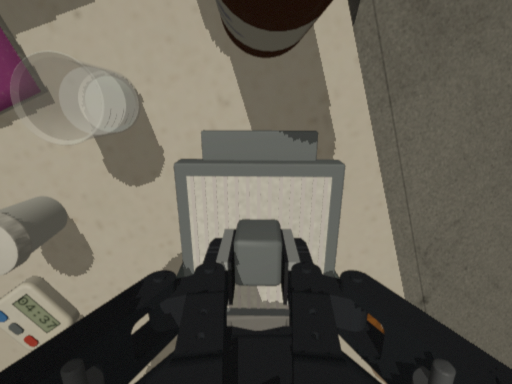

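Run:
```python
from h import *
a=save('scene','s6');b=save('top','t6')
c=a[120:270,160:360];cv2.imwrite('pics/s6z.png',cv2.resize(c,None,fx=4,fy=4,interpolation=cv2.INTER_CUBIC)[:,:,::-1])
```

```text
(no output)
```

View pics/s6z.png

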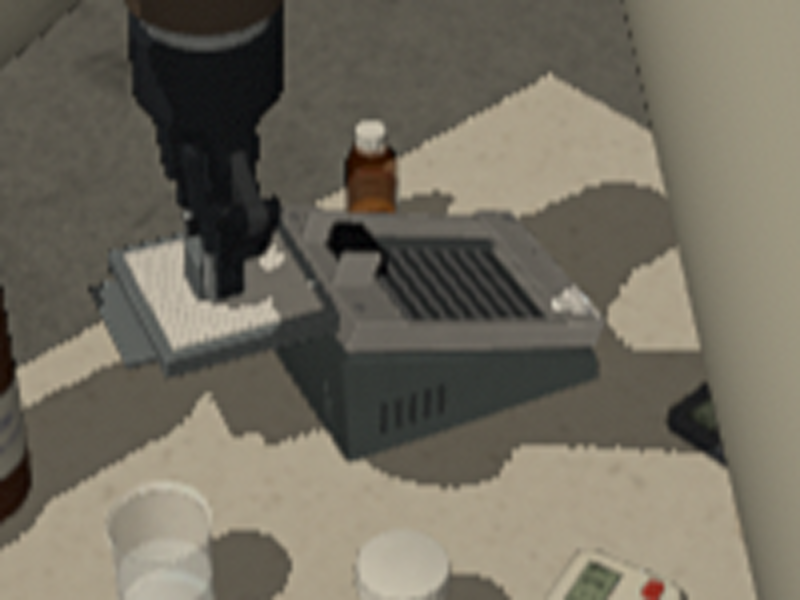

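>>> arm_command(commands=[0.002,0,-0.006,0,0,0,-0.007,0,0,0,-0.007,0,-0.003,0,-0.004,0,-0.005,-0.001,0,0])

```text
clock: 11.85
position: [514.3, -14.7, 134.5]
ee_rot: [0.807, 0.59, 0.014, 0.016]
contact_force: [-0.3, -0.8, -2.1]
gripper_width: 22.9
```

>>> arm_command(commands=[-0.006,-0.002,0,0,-0.003,-0.002,0,0,0,0,0,0,0,0,0,0,0,0,0,0])

```text
clock: 12.35
position: [511.7, -19.4, 136.4]
ee_rot: [0.808, 0.589, 0.023, 0.017]
contact_force: [0.7, 2.6, -1.9]
gripper_width: 22.8
```

Run:
```python
from h import *
to([516,-18,121],-17)
```

```text
clock 12.35 pos [511.722 -19.361 136.375] xdir 72.2 ydir -17.9 z [ 0.058 -0.    -0.998] F [ 0.669  2.611 -1.86 ] w 22.8 j6 [ 0.29   0.023 -0.804  2.525]
shift [0.002 0.003 0.016]
roll -0.870834618224734
```

Run:
```python
from h import *
a=save('scene','s7');save('wrist','w7')
c=a[120:270,160:360];cv2.imwrite('pics/s7z.png',cv2.resize(c,None,fx=4,fy=4,interpolation=cv2.INTER_CUBIC)[:,:,::-1])
to()
```

```text
clock 12.45 pos [511.745 -19.362 136.337] xdir 72.2 ydir -17.9 z [ 0.058 -0.    -0.998] F [ 0.815  2.962 -1.638] w 23.0 j6 [ 0.29   0.023 -0.804  2.524]
```

View pics/s7z.png

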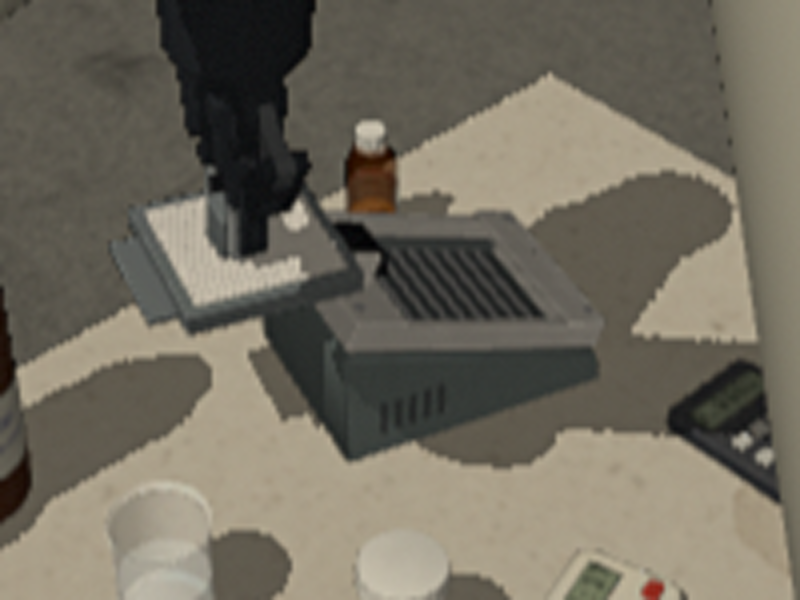

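View pics/w7.png

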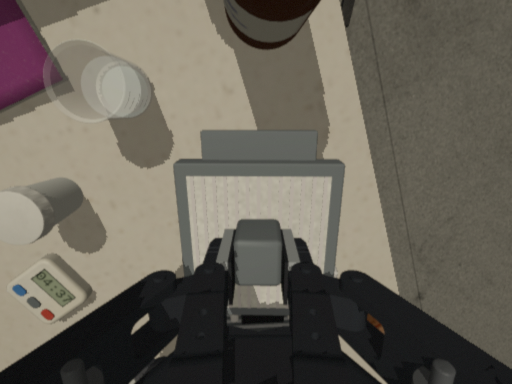

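>>> arm_command(commands=[0.004,0,0,0,0.003,0,0,0,0.001,0,0.003,0,0,0,0.004,0,0,0,0.003,0])

```text
clock: 12.95
position: [513.0, -12.6, 124.8]
ee_rot: [0.808, 0.589, 0.02, 0.017]
contact_force: [0.8, -0.0, -1.7]
gripper_width: 23.1
```

```bash
cat >> h.py <<'E'
def seat(): 
    p=arm.read_state()['position']; d=p[:2]-np.array([480.3,-136.8]); u=np.array([.287,.958]); print('s',round(d@u,1),'lat',round(d@np.array([-u[1],u[0]]),1),'z',round(p[2],1))
E
python3 - <<'E'
from h import *
to(None,-17);seat()
E
```

```text
clock 12.95 pos [513.003 -12.584 124.76 ] xdir 72.2 ydir -17.9 z [ 0.053 -0.003 -0.999] F [ 0.797 -0.036 -1.725] w 23.1 j6 [ 0.303  0.026 -0.782  2.508]
roll -0.8790517535985316
s 128.4 lat 4.3 z 124.8
```

>>> arm_command(commands=[0,0,0.003,0,0,0,0.003,0,0,0,0.003,0,0.001,0,0.003,0,0,0,0,0])

```text
clock: 13.45
position: [515.0, -11.4, 117.7]
ee_rot: [0.808, 0.589, 0.02, 0.018]
contact_force: [-2.2, 0.6, 2.1]
gripper_width: 22.7
```

Run:
```python
from h import *
to(None,-17);seat()
```

```text
clock 13.45 pos [515.049 -11.42  117.68 ] xdir 72.2 ydir -17.8 z [ 0.053 -0.006 -0.999] F [-2.169  0.631  2.1  ] w 22.7 j6 [ 0.306  0.031 -0.764  2.503]
roll -0.8270782287720522
s 130.1 lat 2.7 z 117.7
```

>>> arm_command(commands=[0.001,0,0.004,0,0.001,0,0.004,0,0.001,0,0.004,0,0.001,0,0.004,0,0,0,0.001,0])

```text
clock: 13.95
position: [517.7, -7.1, 107.8]
ee_rot: [0.808, 0.589, 0.019, 0.019]
contact_force: [-2.6, 2.1, 6.2]
gripper_width: 22.6
```

Run:
```python
from h import *
to(None,-17);seat()
save('wrist','w8')
a=save('scene','s8')
c=a[120:270,160:360];cv2.imwrite('pics/s8z.png',cv2.resize(c,None,fx=4,fy=4,interpolation=cv2.INTER_CUBIC)[:,:,::-1])
```

```text
clock 13.95 pos [517.724  -7.106 107.755] xdir 72.2 ydir -17.8 z [ 0.053 -0.008 -0.999] F [-2.559  2.074  6.23 ] w 22.6 j6 [ 0.315  0.036 -0.74   2.49 ]
roll -0.8431876213200553
s 135.0 lat 1.4 z 107.8
```

View pics/w8.png

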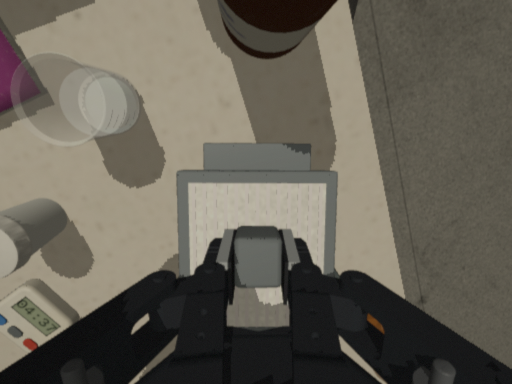

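View pics/s8z.png

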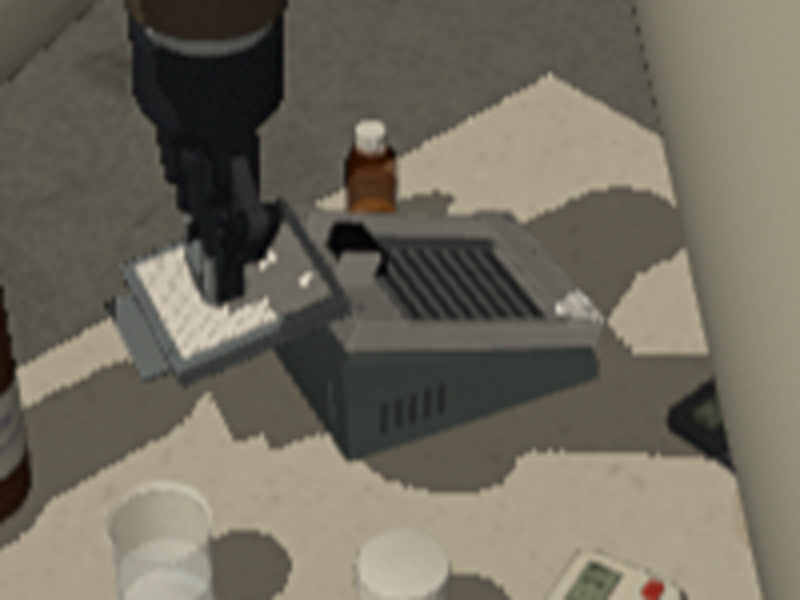

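>>> arm_command(commands=[0,0,0.004,0,0,0,0.004,0,0,0,0.004,0,0,0,0.004,0,0,0,0.004,0])

```text
clock: 14.55
position: [520.4, -4.1, 94.9]
ee_rot: [0.809, 0.588, 0.021, 0.019]
contact_force: [-3.8, 4.2, 10.4]
gripper_width: 23.0
```

Run:
```python
from h import *
to(None,-17);seat()
save('wrist','w9')
ci=arm.camera_info('wrist');K=np.array(ci['camera_matrix'])
s=arm.read_state();r=R.from_quat(s['ee_rot']).as_matrix();T=np.array(ci['world_from_camera'])
Tt=np.eye(4);Tt[:3,:3]=r;Tt[:3,3]=s['position'];A=np.linalg.inv(Tt)@T;print(A[:3,3])
np.save('A.npy',A)
# tongue tip edge row in image vs theta, predicted: cart in tool frame, pivot at tool z=-21, cart x=-tool x
for p in (36,38,40):
  for th in (0,10,20,25,30,35,40):
    t=np.radians(th)
    # tongue tip bottom & plate top edge tongue side (along tool x=+, tool z down)
    out=[]
    for (a,h) in ((60,p-5),(44,p-14)):  # distance towards tongue, depth below pivot
        x=a*np.cos(t)-h*np.sin(t); z=-21+h*np.cos(t)+a*np.sin(t)
        q=K@((np.linalg.inv(A)@np.array([x,0,z,1]))[:3]);out.append((q/q[2])[1])
    print(p,th,np.round(out,1))
```

```text
clock 14.55 pos [520.362  -4.124  94.93 ] xdir 72.0 ydir -18.0 z [ 0.057 -0.006 -0.998] F [-3.837  4.202 10.368] w 23.0 j6 [ 0.318  0.037 -0.704  2.482]
roll -1.024853984076259
s 138.6 lat -0.3 z 94.9
[  75.128    0.17  -142.384]
36 0 [134.8 167.5]
36 10 [144.1 172.6]
36 20 [155.1 179.6]
36 25 [161.1 183.6]
36 30 [167.4 188. ]
36 35 [173.9 192.7]
36 40 [180.7 197.7]
38 0 [134.4 166.7]
38 10 [144.2 172.4]
38 20 [155.7 179.9]
38 25 [161.9 184.2]
38 30 [168.3 188.8]
38 35 [175.  193.7]
38 40 [181.9 198.8]
40 0 [134.  165.9]
40 10 [144.4 172.2]
40 20 [156.2 180.2]
40 25 [162.6 184.7]
40 30 [169.2 189.5]
40 35 [176.1 194.6]
40 40 [183.1 200. ]
```

View pics/w9.png

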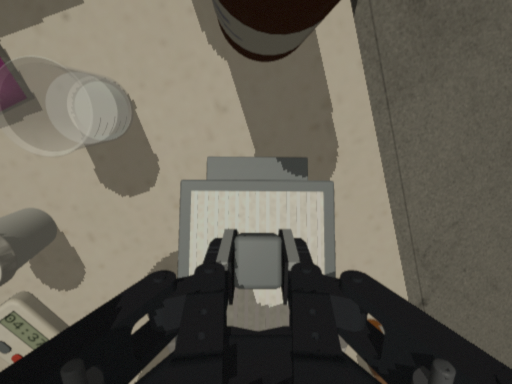

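>>> arm_command(commands=[0,0,0.004,0,0,0,0.004,0,0,0,0.004,0,0,0,0.004,0,0,0,0,0])

```text
clock: 15.1
position: [522.0, -2.5, 84.2]
ee_rot: [0.809, 0.587, 0.022, 0.02]
contact_force: [-2.1, 1.7, 1.4]
gripper_width: 23.0
```

Run:
```python
from h import *
to(None,-17);seat()
save('wrist','w10')
```

```text
clock 15.1 pos [521.985  -2.476  84.243] xdir 71.9 ydir -18.1 z [ 0.058 -0.007 -0.998] F [-2.105  1.735  1.378] w 23.0 j6 [ 0.321  0.04  -0.677  2.475]
roll -1.0916675673050804
s 140.6 lat -1.4 z 84.2
```

View pics/w10.png

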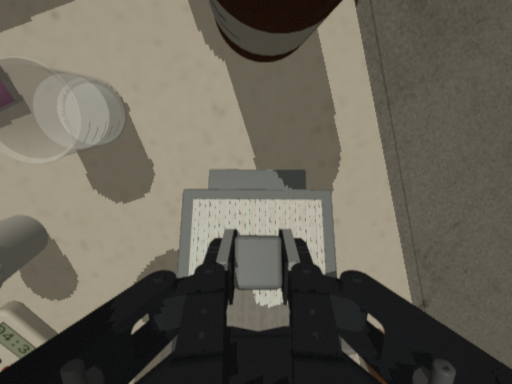

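>>> arm_command(commands=[0.003,0,-0.01,0,0.002,0,-0.02,0,0,0,-0.025,0,0,0,-0.025,4,0,0,-0.01,8])

```text
clock: 15.65
position: [517.4, 2.9, 175.8]
ee_rot: [0.868, 0.497, 0.022, 0.017]
contact_force: [-0.2, 1.1, -2.0]
gripper_width: 23.0
```

>>> arm_command(commands=[0,0,0,8.5,0,0,0,8.5,0,0,0,8.5,0,0,0,8.5,0,0,0,8.5])

```text
clock: 16.15
position: [518.8, 3.4, 180.2]
ee_rot: [0.989, 0.143, 0.03, 0.007]
contact_force: [0.3, -0.1, -2.0]
gripper_width: 22.6
```

>>> arm_command(commands=[0,0,0,8.5,0,0,0,8.5,0,0,0,8.5,0,0,0,8.5,0,0,0,8.5])

```text
clock: 16.65
position: [518.7, 3.4, 181.0]
ee_rot: [0.973, -0.229, 0.031, -0.005]
contact_force: [-0.7, -0.2, -2.3]
gripper_width: 23.4
```

>>> arm_command(commands=[0,0,0,8.5,0,0,0,8.5,0,0,0,8.5,0,0,0,8.5,0,0,0,8.5])

```text
clock: 17.15
position: [518.4, 3.3, 181.8]
ee_rot: [0.821, -0.569, 0.028, -0.016]
contact_force: [0.4, -0.2, -1.6]
gripper_width: 23.1
```

Run:
```python
from h import *
to(None,-106.7-90);seat()
```

```text
clock 17.15 pos [518.37    3.262 181.805] xdir -69.5 ydir -159.4 z [ 0.064 -0.004 -0.998] F [ 0.428 -0.214 -1.565] w 23.1 j6 [ 0.335  0.032 -0.914  0.005]
roll 37.29838487481379
s 145.1 lat 3.7 z 181.8
```

>>> arm_command(commands=[0,0,0,8.5,0,0,0,8.5,0,0,0,8.5,0,0,0,8.5,0,0,0,4])

```text
clock: 17.65
position: [517.9, 3.1, 182.4]
ee_rot: [-0.587, 0.809, -0.021, 0.025]
contact_force: [0.2, 0.5, -2.5]
gripper_width: 23.0
```

Run:
```python
from h import *
to(None,-106.7-90);seat()
im=save('wrist','w11')
rs=arm.regions_of('wrist','cartridge');print([(round(q['confidence'],2),q['mask'].sum()) for q in rs])
np.save('m11.npy',rs[0]['mask'])
v=im.copy();v[rs[0]['mask']]=(v[rs[0]['mask']]*.5+np.array([255,0,0])*.5).astype(np.uint8)
cv2.imwrite('pics/m11.png',v[:,:,::-1])
for n in ['cartridge_tongue','cartridge_base','cartridge_grip']:
    for d in arm.place_of('wrist',n)[:1]:
        A=np.load('A.npy');print(n,round(d['confidence'],2),(A@np.r_[d['centre'],1])[:3])
```

```text
clock 17.65 pos [517.909   3.09  182.432] xdir -108.0 ydir 161.9 z [ 0.064 -0.004 -0.998] F [ 0.2    0.457 -2.512] w 23.0 j6 [ 0.335  0.032 -0.915 -0.669]
roll -1.3978824187167902
s 144.8 lat 4.1 z 182.4
[(0.71, np.int64(15700))]
cartridge_tongue 0.95 [35.495 -2.456 40.336]
cartridge_grip 0.78 [ -5.391  -0.901 -12.823]
```

View pics/m11.png

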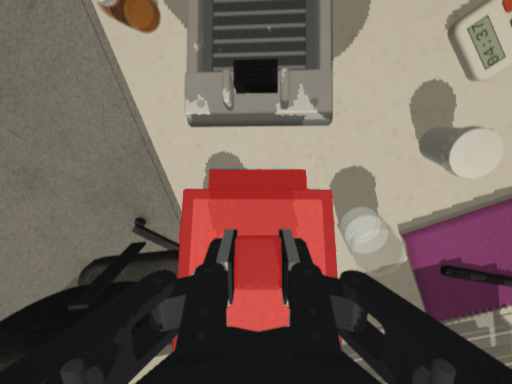

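```bash
cat >> h.py <<'E'
def fit_grip(mask,rows=235,p0=(33,6,0,-21+38-0,0)):
    K=np.array(arm.camera_info('wrist')['camera_matrix']);A=np.load('A.npy');Ti=np.linalg.inv(A)
    # params: theta, base origin in tool frame? use block-centre pos in tool frame (x,y,z), yaw
    def pose(p):
        th=np.radians(p[0]); B=np.array([[-1,0,0],[0,1,0],[0,0,-1.]])  # cart axes in tool at theta 0: x->-x, y->+y, z->-z
        B=R.from_euler('zyx',[p[4],-p[0],p[5]],degrees=True).as_matrix()@B
        g=np.array(p[1:4]); return B,g-B@np.array([-6,0,28.])
    mk=mask.astype(float).copy();mk[rows:]=0
    def c(p):
        s=sil(CART,*pose(p),K,Ti);s[rows:]=0;return np.abs(s-mk).sum()/mk.sum()
    best=None
    for th in (26,31,36):
        q=np.array([th,0,0,-10,0,0.]);sim=np.vstack([q]+[q+np.eye(6)[i]*[4,4,3,5,2,2][i] for i in range(6)])
        o=minimize(c,q,method='Nelder-Mead',options=dict(initial_simplex=sim,xatol=.02,fatol=1e-6,maxiter=900))
        print(th,o.x,o.fun)
        if best is None or o.fun<best.fun: best=o
    return best,pose
E
python3 - <<'E'
from h import *
b,pose=fit_grip(np.load('m11.npy'))
B,t=pose(b.x)
print('tip',B@np.array([-66,0,0])+t,'edge',B@np.array([50,0,0])+t); np.save('grip.npy',np.c_[B,t])
E
```

```text
26 [ 30.882  -5.181  -0.04  -11.871   0.911   0.883] 0.030089019698264365
31 [ 33.33   -3.497   0.266 -12.529   0.784   1.143] 0.029629227757508352
36 [ 36.04   -1.568   0.164 -11.81    0.841   1.263] 0.03819573483070886
tip [31.244 -0.037 43.836] edge [-65.667  -0.353 -19.915]
```

```bash
cat >> h.py <<'E'
SEATC=np.array([480.3,-136.8,58.]);SY=73.3
def cart_seat(c=None,yaw=None):
    G=np.load('grip.npy');s=arm.read_state();r=R.from_quat(s['ee_rot']).as_matrix()
    Rm=R.from_euler('ZY',[SY if yaw is None else yaw,-20],degrees=True).as_matrix()
    c=SEATC if c is None else c
    M=Rm.T@r@G[:,:3];t=Rm.T@(r@G[:,3]+s['position']-c)
    f=lambda p:M@np.array(p)+t
    print('tip',f([-66,0,0]),'tipL/R y32',f([-66,32,0]),f([-66,-32,0]),'edge',f([50,0,0]))
    print('yaw,pitch(up+),roll',R.from_matrix(M).as_euler('ZYX',degrees=True)*[1,-1,1])
    print('seat x,y,z axes in tool', (r.T@Rm).T)
    return f,r.T@Rm
E
python3 - <<'E'
from h import *
f,_=cart_seat()
E
```

```text
tip [134.764   1.912  36.243] tipL/R y32 [134.858  33.808  33.672] [134.67  -29.984  38.814] edge [247.224   3.869  64.615]
yaw,pitch(up+),roll [ 0.997 14.157 -4.753]
seat x,y,z axes in tool [[-0.945 -0.004 -0.328]
 [ 0.018  0.998 -0.063]
 [ 0.328 -0.065 -0.943]]
```

Run:
```python
from h import *
f,Q=cart_seat()
tip=f([-66,0,0])
print('shift',Q@(np.array([-50,0,45])-tip))
```

```text
tip [134.764   1.912  36.243] tipL/R y32 [134.858  33.808  33.672] [134.67  -29.984  38.814] edge [247.224   3.869  64.615]
yaw,pitch(up+),roll [ 0.997 14.157 -4.753]
seat x,y,z axes in tool [[-0.945 -0.004 -0.328]
 [ 0.018  0.998 -0.063]
 [ 0.328 -0.065 -0.943]]
shift [177.377  -1.775  52.464]
```

>>> arm_command(commands=[0.03,0,0,0,0.04,0,0,0,0.04,0,0.006,0,0.03,0,0.01,0,0.02,0,0.01,0])

```text
clock: 18.4
position: [473.3, -151.8, 155.4]
ee_rot: [-0.595, 0.803, -0.023, 0.027]
contact_force: [1.2, 0.3, -1.9]
gripper_width: 23.2
```

Run:
```python
from h import *
to()
f,Q=cart_seat()
tip=f([-66,0,0])
print('shift',Q@(np.array([-50,0,45])-tip))
save('wrist','w12');m=arm.regions_of('wrist','cartridge')[0]['mask'];b,pose=fit_grip(m)
a=save('scene','s12')
c=a[120:270,180:380];cv2.imwrite('pics/s12z.png',cv2.resize(c,None,fx=4,fy=4,interpolation=cv2.INTER_CUBIC)[:,:,::-1])
for n in ['seat_floor','lip_edge','latch_nose']:
    for d in arm.place_of('wrist',n)[:1]: print(n,round(d['confidence'],2),w('wrist',d['centre']))
```

```text
clock 18.4 pos [ 473.336 -151.819  155.416] xdir -106.9 ydir 163.0 z [ 0.071 -0.004 -0.997] F [ 1.23   0.349 -1.89 ] w 23.2 j6 [ 0.02   0.007 -0.83  -0.321]
tip [-25.886  -0.607  66.   ] tipL/R y32 [-26.283  31.282  63.372] [-25.488 -32.497  68.627] edge [86.487  3.146 94.536]
yaw,pitch(up+),roll [ 1.913 14.241 -4.86 ]
seat x,y,z axes in tool [[-0.945 -0.019 -0.326]
 [ 0.004  0.998 -0.069]
 [ 0.326 -0.067 -0.943]]
shift [15.951  2.469 27.61 ]
26 [ 31.322  -5.249  -0.307 -11.001   0.434   0.067] 0.03127468050481945
31 [ 33.04   -3.884   0.448 -11.249   0.388   1.069] 0.030392953466935234
36 [ 32.972  -3.813   0.935 -12.015   0.892   2.184] 0.031428083711720324
lip_edge 0.95 [ 463.834 -188.905   43.78 ]
```

View pics/w12.png

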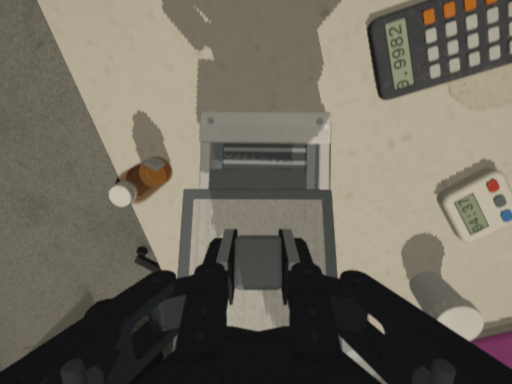

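View pics/s12z.png

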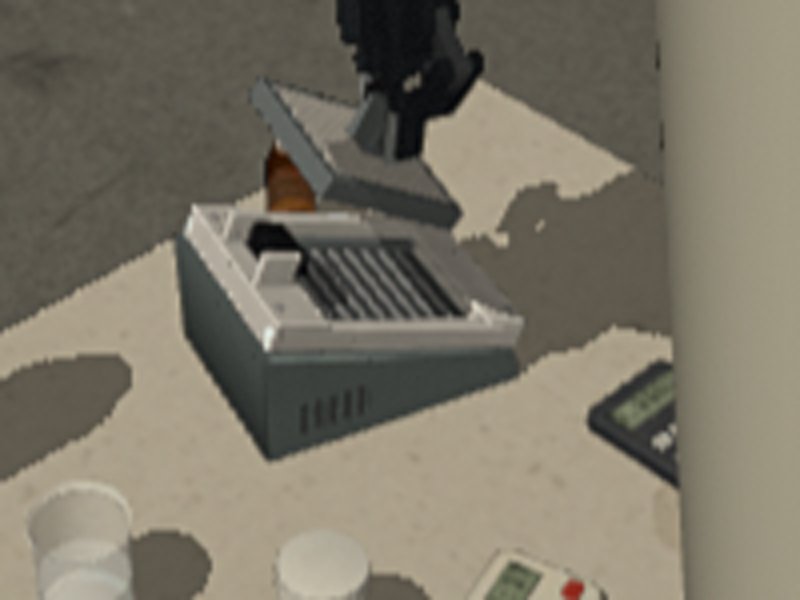

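Run:
```python
import cv2
im=cv2.imread('pics/w12.png')[100:210,170:360];cv2.imwrite('pics/w12z.png',cv2.resize(im,None,fx=4.2,fy=4.2,interpolation=cv2.INTER_CUBIC))
```

```text
(no output)
```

View pics/w12z.png

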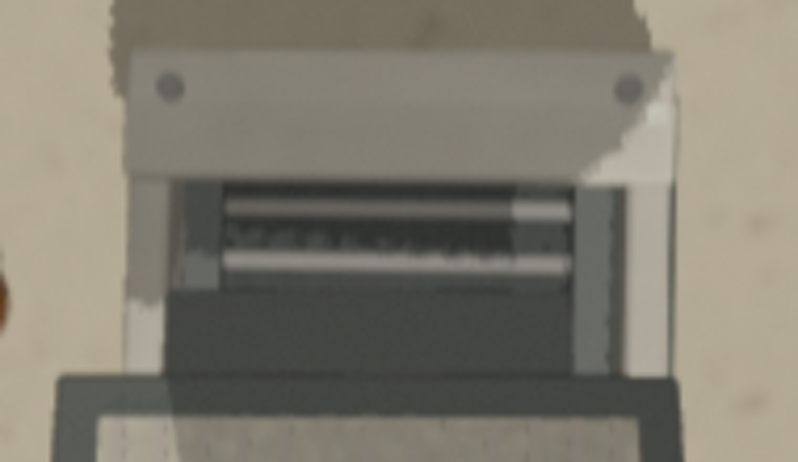

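Run:
```python
from h import *
c=ray('wrist',(264.8,142.9),51.3);l=ray('wrist',(199.8,142.4),51.3);r_=ray('wrist',(330.2,143.6),51.3)
print(c,l,r_,np.linalg.norm(l-r_),'yaw',np.degrees(np.arctan2(*(r_-l)[[1,0]]))-90)
Rm=R.from_euler('ZY',[SY,-20],degrees=True).as_matrix()
print('pred lip',Rm@np.array([-58,0,14])+SEATC, 'seat centre from lip', c-Rm@np.array([-58,0,14]), (l+r_)/2-Rm@np.array([-58,0,14]))
```

```text
[ 463.839 -189.852   51.3  ] [ 519.369 -206.601   51.3  ] [ 409.744 -173.358   51.3  ] 114.55514333387454 yaw 73.13051983332815
pred lip [ 463.262 -193.59    51.319] seat centre from lip [ 480.876 -133.062   57.981] [ 481.594 -133.19    57.981]
```

```bash
sed -i 's/^SEATC=.*/SEATC=np.array([481.0,-133.5,58.]);SY=73.2/' h.py
python3 - <<'E'
from h import *
f,Q=cart_seat()
tip=f([-66,0,0])
print('shift',Q@(np.array([-50,0,25])-tip))
E
```

```text
tip [-26.586  -1.742  66.824] tipL/R y32 [-27.078  30.147  64.212] [-26.094 -33.632  69.435] edge [85.771  2.329 95.378]
yaw,pitch(up+),roll [ 2.075 14.25  -4.83 ]
seat x,y,z axes in tool [[-0.945 -0.022 -0.325]
 [ 0.001  0.998 -0.07 ]
 [ 0.326 -0.066 -0.943]]
shift [ 8.504  5.024 46.935]
```

>>> arm_command(commands=[0.003,0.002,0.01,1,0.003,0.002,0.012,0.5,0.002,0.001,0.012,0,0,0,0.006,0,0,0,0,0])

```text
clock: 19.2
position: [472.3, -153.0, 114.2]
ee_rot: [-0.586, 0.809, -0.023, 0.03]
contact_force: [-0.0, -0.7, -1.8]
gripper_width: 23.0
```

Run:
```python
from h import *
to()
f,Q=cart_seat()
tip=f([-66,0,0])
print('shift',Q@(np.array([-50,0,25])-tip))
im=save('wrist','w13')[100:230,160:360,::-1];cv2.imwrite('pics/w13z.png',cv2.resize(im,None,fx=4,fy=4,interpolation=cv2.INTER_CUBIC))
```

```text
clock 19.2 pos [ 472.3   -152.951  114.209] xdir -108.1 ydir 161.8 z [ 0.075 -0.003 -0.997] F [-0.004 -0.719 -1.848] w 23.0 j6 [ 0.017  0.007 -0.717 -0.339]
tip [-44.38    0.183  28.777] tipL/R y32 [-44.223  32.046  25.83 ] [-44.538 -31.681  31.723] edge [67.943  2.3   57.674]
yaw,pitch(up+),roll [ 1.08  14.425 -5.456]
seat x,y,z axes in tool [[-0.946 -0.002 -0.323]
 [ 0.023  0.997 -0.073]
 [ 0.323 -0.077 -0.943]]
shift [4.095 0.118 5.394]
```

View pics/w13z.png

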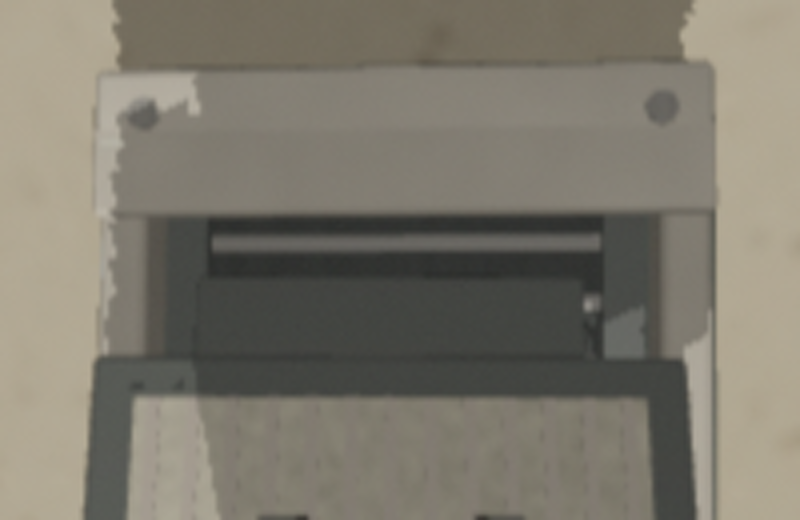

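>>> arm_command(commands=[0.001,0.001,0.004,0,0.001,0.001,0.006,0,0.001,0.001,0.005,0,0,0,0.003,0,0,0,0,0])

```text
clock: 19.75
position: [471.2, -154.7, 96.1]
ee_rot: [-0.587, 0.809, -0.025, 0.031]
contact_force: [-0.7, 0.1, -2.0]
gripper_width: 23.0
```

Run:
```python
from h import *
to()
f,Q=cart_seat()
tip=f([-66,0,0])
print('shift',Q@(np.array([-54,0,6])-tip))
im=save('wrist','w14')[100:230,160:360,::-1];cv2.imwrite('pics/w14z.png',cv2.resize(im,None,fx=4,fy=4,interpolation=cv2.INTER_CUBIC))
```

```text
clock 19.75 pos [ 471.182 -154.718   96.123] xdir -108.1 ydir 161.8 z [ 0.079 -0.003 -0.997] F [-0.69   0.077 -1.972] w 23.0 j6 [ 0.014  0.007 -0.664 -0.335]
tip [-52.427   0.555  12.442] tipL/R y32 [-52.333  32.41    9.397] [-52.521 -31.3    15.486] edge [59.866  2.994 41.429]
yaw,pitch(up+),roll [ 1.245 14.471 -5.639]
seat x,y,z axes in tool [[-0.947 -0.004 -0.323]
 [ 0.022  0.997 -0.077]
 [ 0.322 -0.08  -0.943]]
shift [-0.596 -0.033  6.627]
```

View pics/w14z.png

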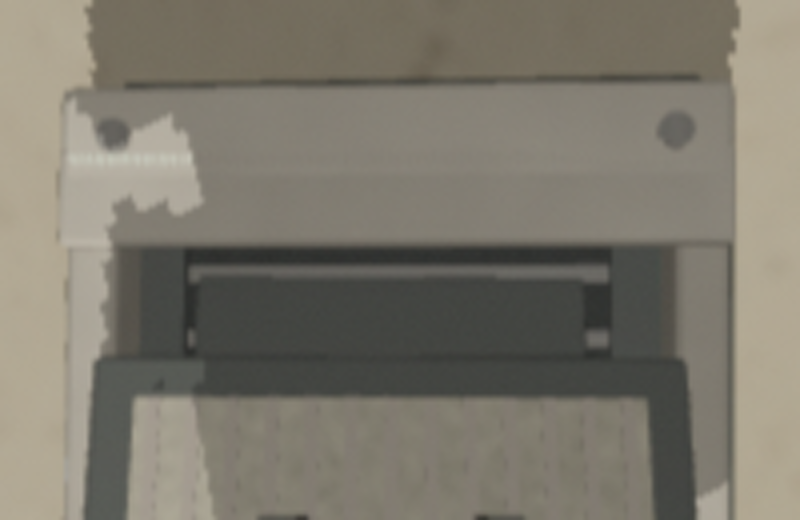

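>>> arm_command(commands=[0,0.001,0.002,0,0,0,0.002,0,0,0,0.002,0,0,0,0.001,0,0,0,0,0])

```text
clock: 20.3
position: [471.6, -154.8, 91.8]
ee_rot: [-0.588, 0.808, -0.026, 0.032]
contact_force: [-2.5, 0.4, 2.9]
gripper_width: 23.1
```

Run:
```python
from h import *
to()
f,Q=cart_seat()
im=save('wrist','w15')[100:230,160:360,::-1];cv2.imwrite('pics/w15z.png',cv2.resize(im,None,fx=4,fy=4,interpolation=cv2.INTER_CUBIC))
a=save('scene','s15')
c=a[140:270,180:340];cv2.imwrite('pics/s15z.png',cv2.resize(c,None,fx=4.5,fy=4.5,interpolation=cv2.INTER_CUBIC)[:,:,::-1])
```

```text
clock 20.3 pos [ 471.624 -154.793   91.768] xdir -107.9 ydir 162.0 z [ 0.082 -0.004 -0.997] F [-2.548  0.368  2.872] w 23.1 j6 [ 0.014  0.009 -0.649 -0.335]
tip [-53.867  -0.091   8.353] tipL/R y32 [-53.879  31.758   5.249] [-53.855 -31.94   11.456] edge [58.429  2.771 37.289]
yaw,pitch(up+),roll [ 1.46  14.445 -5.748]
seat x,y,z axes in tool [[-0.946 -0.007 -0.323]
 [ 0.02   0.997 -0.08 ]
 [ 0.322 -0.082 -0.943]]
```

View pics/w15z.png

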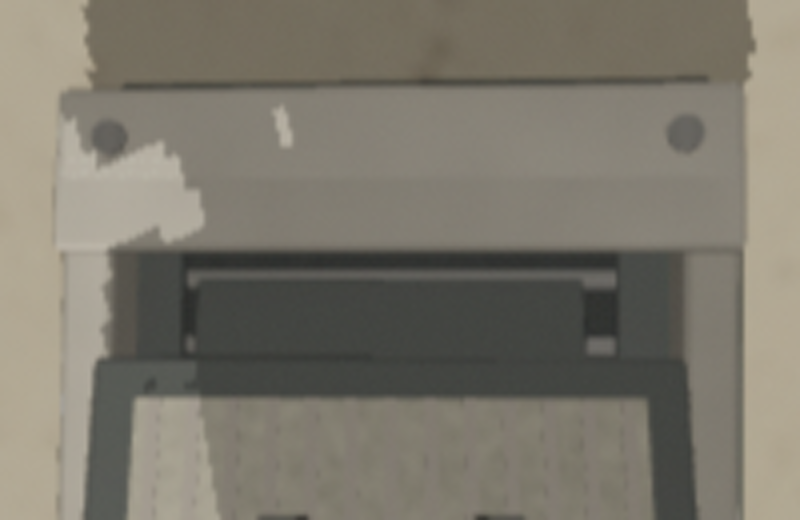

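View pics/s15z.png

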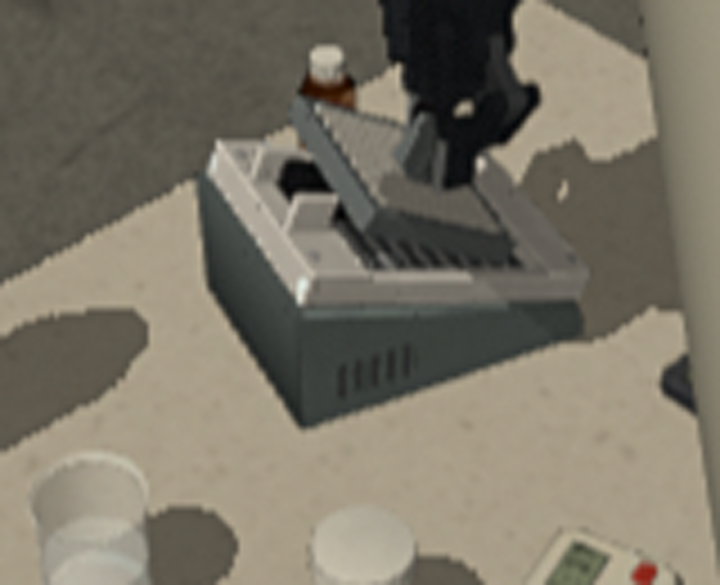

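>>> arm_command(commands=[0.002,0.001,0.001,0,0.002,0.001,0.001,0,0.002,0,0.001,0,0.001,0,0,0,0,0,0,0])

```text
clock: 20.9
position: [469.8, -158.0, 88.7]
ee_rot: [-0.586, 0.809, -0.026, 0.036]
contact_force: [-0.4, 0.0, -2.0]
gripper_width: 23.1
```

Run:
```python
from h import *
to()
f,Q=cart_seat()
im=save('wrist','w16')[100:230,160:360,::-1];cv2.imwrite('pics/w16z.png',cv2.resize(im,None,fx=4,fy=4,interpolation=cv2.INTER_CUBIC))
print(arm.read_state()['wrist_torque'])
```

```text
clock 20.9 pos [ 469.805 -158.033   88.706] xdir -108.1 ydir 161.7 z [ 0.088  0.    -0.996] F [-0.425  0.028 -1.983] w 23.1 j6 [ 0.004 -0.    -0.636 -0.321]
tip [-58.119   0.634   6.44 ] tipL/R y32 [-58.046  32.467   3.168] [-58.192 -31.198   9.711] edge [53.987  3.427 36.113]
yaw,pitch(up+),roll [ 1.427 14.821 -6.07 ]
seat x,y,z axes in tool [[-0.949 -0.005 -0.316]
 [ 0.023  0.996 -0.084]
 [ 0.316 -0.087 -0.945]]
[0.811 0.297 0.   ]
```

View pics/w16z.png

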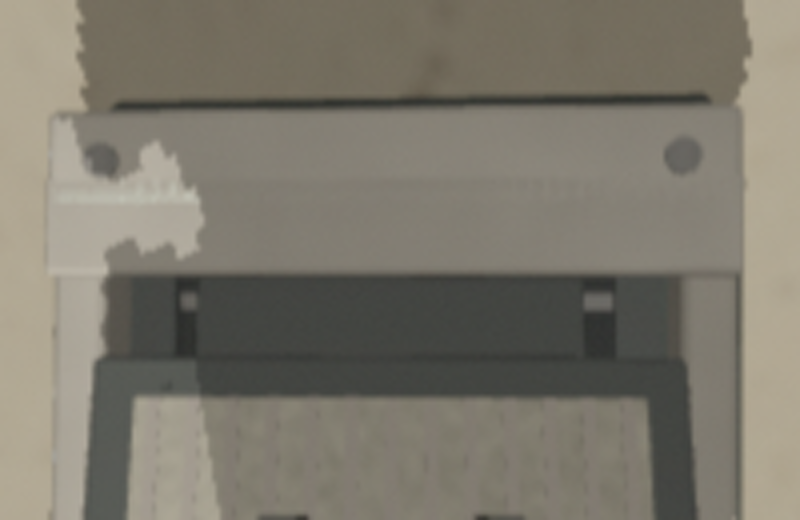

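>>> arm_command(commands=[0.002,0,0.001,0,0.002,0,0.001,0,0.001,0,0,0,0.001,0,0,0,0,0,0,0])

```text
clock: 21.45
position: [470.4, -158.3, 88.0]
ee_rot: [-0.585, 0.81, -0.024, 0.04]
contact_force: [-0.7, 1.7, -1.6]
gripper_width: 22.7
```

Run:
```python
from h import *
to()
f,Q=cart_seat()
im=save('wrist','w17')[100:230,160:360,::-1];cv2.imwrite('pics/w17z.png',cv2.resize(im,None,fx=4,fy=4,interpolation=cv2.INTER_CUBIC))
a=save('scene','s17')
c=a[140:270,180:340];cv2.imwrite('pics/s17z.png',cv2.resize(c,None,fx=4.5,fy=4.5,interpolation=cv2.INTER_CUBIC)[:,:,::-1])
print(arm.read_state()['wrist_torque'])
```

```text
clock 21.45 pos [ 470.353 -158.35    88.025] xdir -108.2 ydir 161.6 z [ 0.093  0.008 -0.996] F [-0.714  1.705 -1.625] w 22.7 j6 [-0.002 -0.014 -0.633 -0.307]
tip [-58.206  -0.084   5.473] tipL/R y32 [-58.098  31.737   2.093] [-58.314 -31.905   8.854] edge [53.632  2.794 36.133]
yaw,pitch(up+),roll [ 1.474 15.326 -6.289]
seat x,y,z axes in tool [[-0.951 -0.004 -0.308]
 [ 0.024  0.996 -0.087]
 [ 0.307 -0.09  -0.947]]
[1.277 0.28  0.081]
```

View pics/w17z.png

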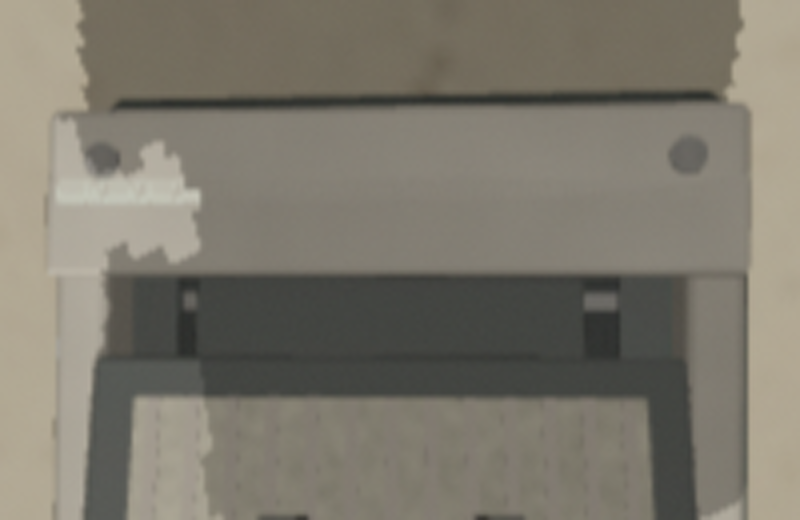

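View pics/s17z.png

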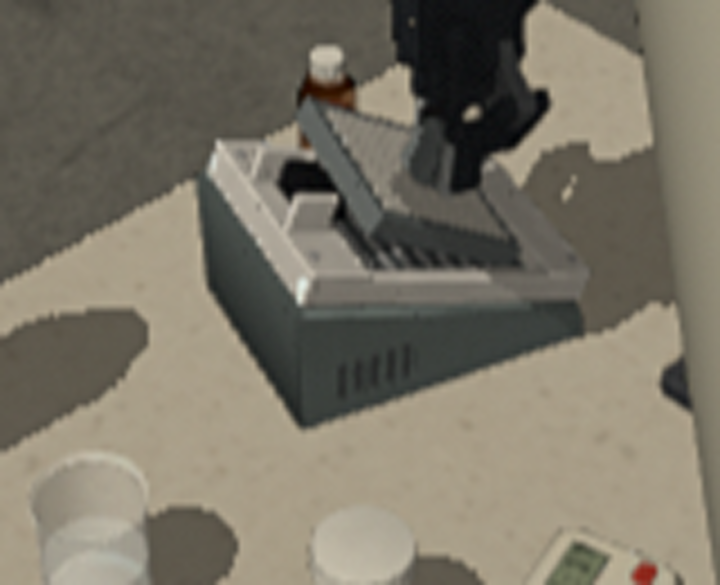

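>>> arm_command(commands=[-0.003,0,0,0,-0.001,0,0.003,0,0,0,0.003,0,0,0,0.003,0,0,0,0.003,0])

```text
clock: 22.05
position: [473.0, -158.5, 81.9]
ee_rot: [-0.587, 0.808, -0.027, 0.038]
contact_force: [-8.8, 3.5, 26.8]
gripper_width: 22.8
```

Run:
```python
from h import *
to()
f,Q=cart_seat()
print(arm.read_state()['wrist_torque'])
```

```text
clock 22.05 pos [ 472.985 -158.519   81.939] xdir -107.9 ydir 161.9 z [ 0.093  0.001 -0.996] F [-8.76   3.532 26.834] w 22.8 j6 [ 0.002 -0.001 -0.614 -0.315]
tip [-59.933  -2.882  -0.142] tipL/R y32 [-60.016  28.939  -3.526] [-59.851 -34.702   3.242] edge [52.103  0.584 29.723]
yaw,pitch(up+),roll [ 1.772 14.919 -6.283]
seat x,y,z axes in tool [[-0.949 -0.01  -0.314]
 [ 0.019  0.996 -0.089]
 [ 0.314 -0.09  -0.945]]
[1.553 2.647 0.271]
```

Run:
```python
from h import *
im=save('wrist','w18')[100:230,160:360,::-1];cv2.imwrite('pics/w18z.png',cv2.resize(im,None,fx=4,fy=4,interpolation=cv2.INTER_CUBIC))
a=save('scene','s18')
c=a[140:270,180:340];cv2.imwrite('pics/s18z.png',cv2.resize(c,None,fx=4.5,fy=4.5,interpolation=cv2.INTER_CUBIC)[:,:,::-1])
```

```text
(no output)
```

View pics/w18z.png

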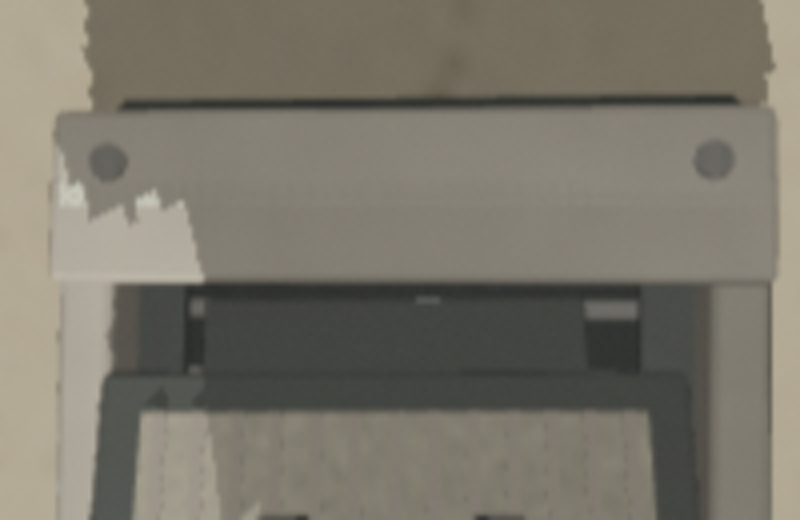

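View pics/s18z.png

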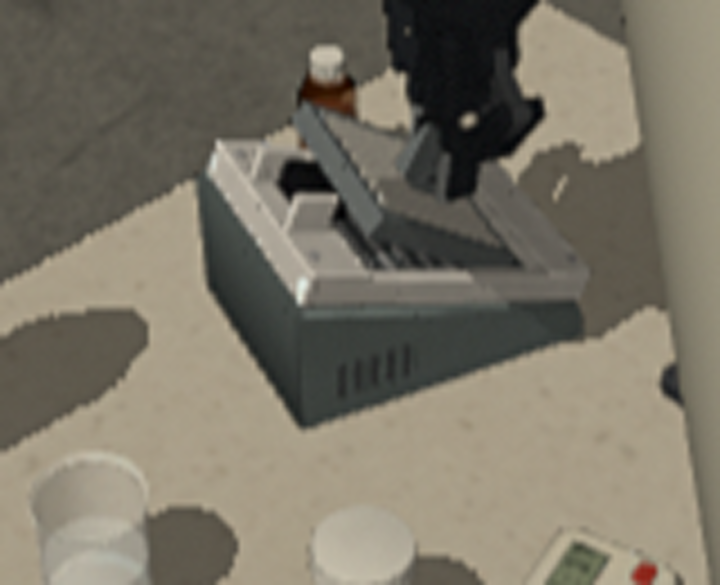

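>>> arm_command(commands=[0,0.001,-0.002,0,0,0.002,-0.001,0,0,0.001,0,0,0,0,0,0,0,0,0,0])

```text
clock: 22.65
position: [468.9, -158.5, 84.5]
ee_rot: [-0.587, 0.808, -0.028, 0.038]
contact_force: [1.0, 0.1, -0.9]
gripper_width: 22.9
```

Run:
```python
from h import *
to()
im=save('wrist','w19');m=arm.regions_of('wrist','cartridge')[0]['mask']
b,pose=fit_grip(m);B,t=pose(b.x);np.save('grip.npy',np.c_[B,t])
f,Q=cart_seat()
im=im[100:230,160:360,::-1];cv2.imwrite('pics/w19z.png',cv2.resize(im,None,fx=4,fy=4,interpolation=cv2.INTER_CUBIC))
```

```text
clock 22.65 pos [ 468.901 -158.47    84.482] xdir -107.9 ydir 161.9 z [ 0.095 -0.    -0.996] F [ 0.959  0.088 -0.934] w 22.9 j6 [ 0.003  0.001 -0.614 -0.319]
26 [ 31.415  -7.656   0.671 -11.43    0.852   1.209] 0.035087848847799225
31 [ 33.632  -6.231   0.819 -11.148   0.293   1.024] 0.02888796995072194
36 [ 37.727  -2.989   1.578 -12.487   0.352   1.806] 0.03866383108603723
tip [-57.733   0.915   0.274] tipL/R y32 [-58.069  32.726  -3.178] [-57.396 -30.896   3.727] edge [54.164  5.382 30.528]
yaw,pitch(up+),roll [ 2.286 15.118 -6.417]
seat x,y,z axes in tool [[-0.949 -0.01  -0.315]
 [ 0.02   0.996 -0.091]
 [ 0.315 -0.092 -0.945]]
```

View pics/w19z.png

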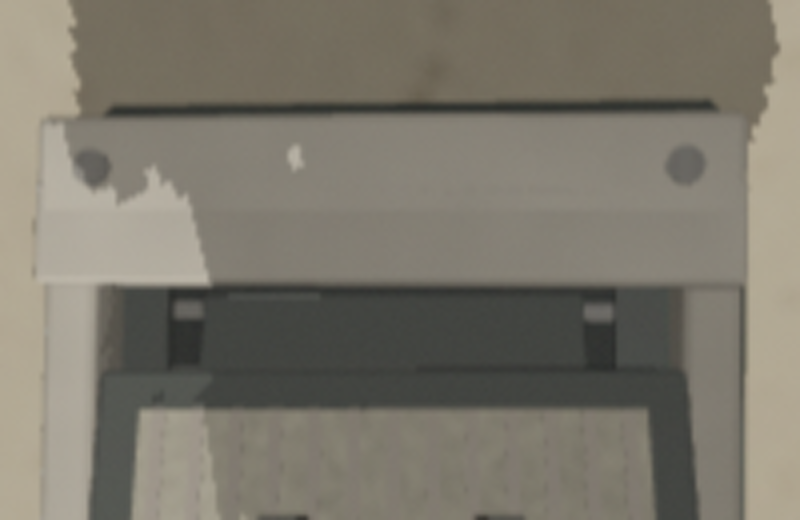

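>>> arm_command(commands=[0.002,0,0.001,0,0.002,0,0.001,0,0.002,0,0.001,0,0.001,0,0,0,0,0,0,0])

```text
clock: 23.25
position: [467.0, -165.6, 80.4]
ee_rot: [-0.587, 0.808, -0.028, 0.038]
contact_force: [1.6, 0.9, -1.4]
gripper_width: 23.0
```

Run:
```python
from h import *
to()
f,Q=cart_seat()
im=save('wrist','w20')
im=im[100:230,160:360,::-1];cv2.imwrite('pics/w20z.png',cv2.resize(im,None,fx=4,fy=4,interpolation=cv2.INTER_CUBIC))
```

```text
clock 23.25 pos [ 466.956 -165.554   80.409] xdir -107.9 ydir 161.9 z [ 0.094 -0.    -0.996] F [ 1.601  0.929 -1.361] w 23.0 j6 [-0.013 -0.002 -0.606 -0.3  ]
tip [-66.071   0.78   -1.076] tipL/R y32 [-66.392  32.594  -4.506] [-65.75  -31.034   2.354] edge [45.828  5.172 29.179]
yaw,pitch(up+),roll [ 2.247 15.119 -6.374]
seat x,y,z axes in tool [[-0.949 -0.009 -0.315]
 [ 0.02   0.996 -0.09 ]
 [ 0.315 -0.092 -0.945]]
```

View pics/w20z.png

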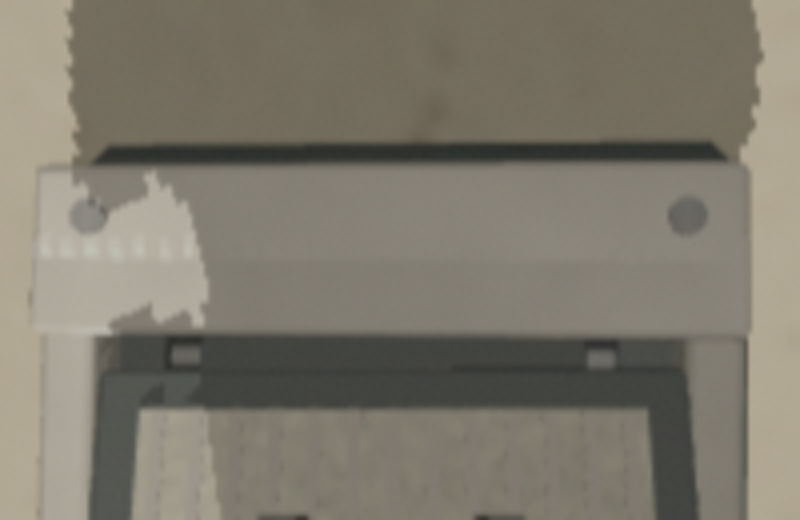

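>>> arm_command(commands=[0,0,0,0,0,0,0,0,0,0,0,0,0,0,0,0,0,0,-0.005,0], jaw=0.8)

```text
clock: 23.8
position: [466.5, -165.6, 86.0]
ee_rot: [-0.587, 0.808, -0.028, 0.038]
contact_force: [0.3, 0.3, -0.7]
gripper_width: 68.1
```

Run:
```python
from h import *
to()
im=save('wrist','w21')
a=save('scene','s21')
c=a[140:270,180:340];cv2.imwrite('pics/s21z.png',cv2.resize(c,None,fx=4.5,fy=4.5,interpolation=cv2.INTER_CUBIC)[:,:,::-1])
```

```text
clock 23.8 pos [ 466.485 -165.578   85.974] xdir -107.9 ydir 161.9 z [ 0.094 -0.    -0.996] F [ 0.29   0.256 -0.692] w 68.1 j6 [-0.013 -0.001 -0.621 -0.3  ]
```

View pics/w21.png

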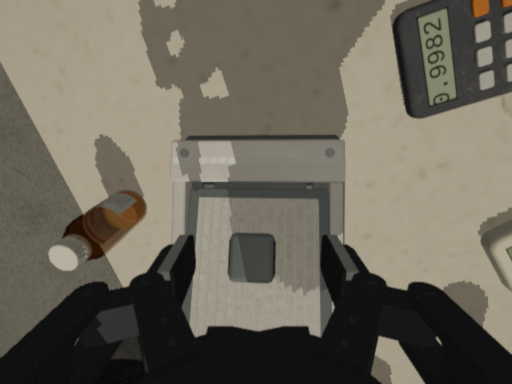

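View pics/s21z.png

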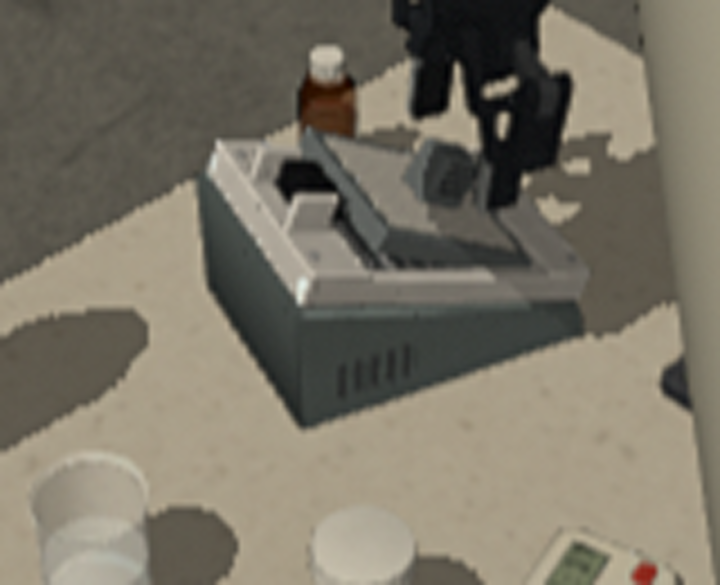

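Run:
```python
from h import *
Rm=R.from_euler('ZY',[SY,-20],degrees=True).as_matrix()
for z in (24,60):
    P=Rm@np.array([26,0,z])+SEATC; print(P); to(P)
    s=arm.read_state()
P=Rm@np.array([26,0,14])+SEATC
print(P)
```

```text
[ 485.689 -117.969   89.445]
clock 23.9 pos [ 467.461 -165.668   87.055] xdir -107.9 ydir 162.0 z [ 0.097 -0.001 -0.995] F [ 0.73   0.528 -0.771] w 68.4 j6 [-0.013 -0.001 -0.621 -0.3  ]
shift [-0.051 -0.003 -0.001]
[ 482.13  -129.756  123.274]
clock 23.9 pos [ 467.461 -165.668   87.055] xdir -107.9 ydir 162.0 z [ 0.097 -0.001 -0.995] F [ 0.73   0.528 -0.771] w 68.4 j6 [-0.013 -0.001 -0.621 -0.3  ]
shift [-0.04  -0.006 -0.035]
[ 486.678 -114.695   80.048]
```

>>> arm_command(commands=[0,0,-0.015,0,0,0,-0.02,0,0,0,-0.015,0,-0.012,0,-0.005,0,-0.02,0,0,0])

```text
clock: 24.4
position: [471.3, -135.2, 144.9]
ee_rot: [-0.586, 0.809, -0.028, 0.039]
contact_force: [-0.0, 0.0, -0.6]
gripper_width: 68.4
```

>>> arm_command(commands=[-0.01,0,0,0,0,0,0,0,0,0,0,0,0,0,0,0,0,0,0,0], jaw=0.0)

```text
clock: 24.9
position: [474.3, -123.1, 143.9]
ee_rot: [-0.587, 0.808, -0.028, 0.038]
contact_force: [1.0, 0.1, -0.0]
gripper_width: -0.0
```

Run:
```python
from h import *
to([486.7,-114.7,105])
im=save('wrist','w22')
a=save('scene','s22')
c=a[140:270,180:340];cv2.imwrite('pics/s22z.png',cv2.resize(c,None,fx=4.5,fy=4.5,interpolation=cv2.INTER_CUBIC)[:,:,::-1])
```

```text
clock 24.9 pos [ 474.289 -123.09   143.948] xdir -107.9 ydir 161.9 z [ 0.094 -0.    -0.996] F [ 0.991  0.064 -0.035] w -0.0 j6 [ 0.083  0.011 -0.767 -0.405]
shift [-0.011 -0.006  0.04 ]
```

View pics/w22.png

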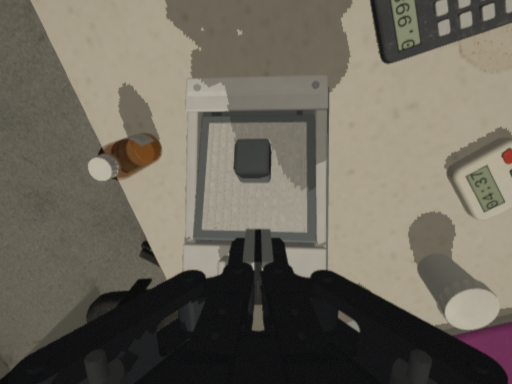

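View pics/s22z.png

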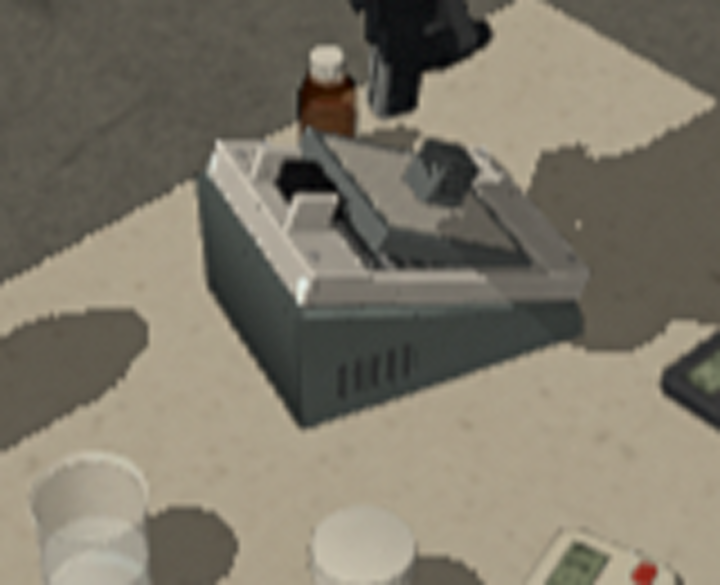

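Run:
```python
from h import *
print(ray('wrist',(257,109),51.3), ray('wrist',(256,245),85))
print(proj('wrist',SEATC), proj('wrist',R.from_euler('ZY',[SY,-20],degrees=True).as_matrix()@np.array([26,0,16])+SEATC))
s=arm.read_state();r=R.from_quat(s['ee_rot']).as_matrix();print(proj('wrist',s['position']),proj('wrist',s['position']+r[:,2]*55))
```

```text
[ 461.425 -191.913   51.3  ] [491.741 -92.062  85.   ]
[255.806 184.597] [253.505 216.41 ]
[258.007 243.312] [257.932 208.916]
```

>>> arm_command(commands=[-0.001,-0.001,0.008,0,-0.001,-0.001,0.012,0,0,-0.001,0.01,0,0,0,0.005,0,0,0,0,0])

```text
clock: 25.5
position: [481.1, -123.0, 106.5]
ee_rot: [-0.586, 0.809, -0.028, 0.038]
contact_force: [-0.3, -0.4, -0.1]
gripper_width: -0.2
```

Run:
```python
from h import *
to([486.7,-114.7,95])
im=save('wrist','w23')
a=save('scene','s23')
c=a[140:270,180:340];cv2.imwrite('pics/s23z.png',cv2.resize(c,None,fx=4.5,fy=4.5,interpolation=cv2.INTER_CUBIC)[:,:,::-1])
```

```text
clock 25.5 pos [ 481.139 -123.041  106.531] xdir -108.1 ydir 161.8 z [ 0.093 -0.    -0.996] F [-0.307 -0.425 -0.136] w -0.2 j6 [ 0.082  0.013 -0.672 -0.408]
shift [-0.009 -0.002  0.012]
```

View pics/w23.png

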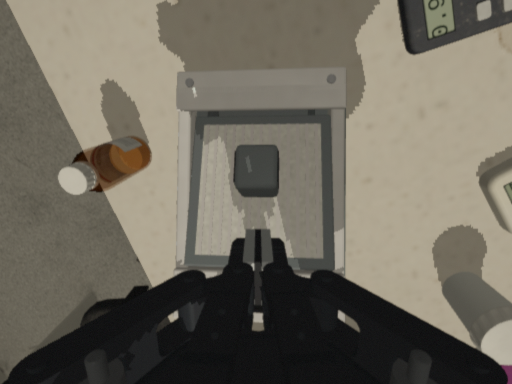

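View pics/s23z.png

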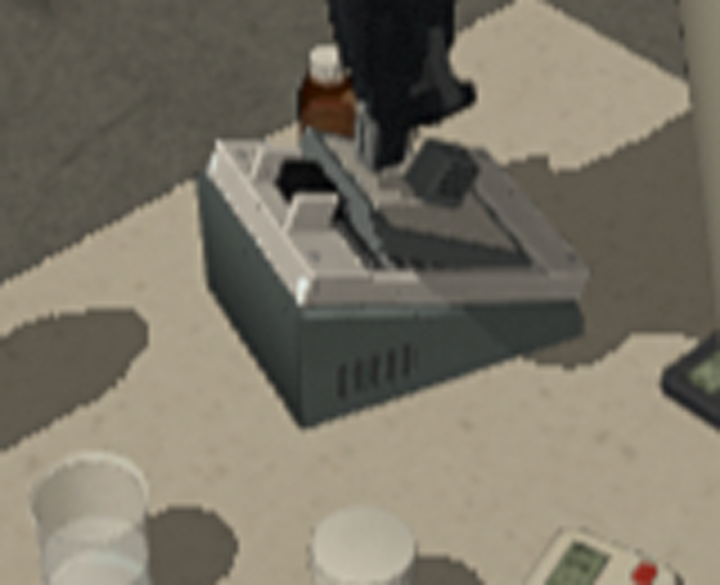

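>>> arm_command(commands=[0,0,0.004,0,0,0,0.004,0,0,0,0.004,0,0,0,0.003,0,0,0,0.003,0])

```text
clock: 26.1
position: [485.1, -123.0, 90.4]
ee_rot: [-0.587, 0.808, -0.03, 0.04]
contact_force: [0.2, 0.5, 1.3]
gripper_width: -0.3
```

Run:
```python
from h import *
to()
im=save('wrist','w24')
```

```text
clock 26.1 pos [ 485.136 -122.964   90.354] xdir -108.0 ydir 161.8 z [ 0.1   -0.    -0.995] F [0.155 0.51  1.338] w -0.3 j6 [ 0.082  0.015 -0.623 -0.409]
```

View pics/w24.png

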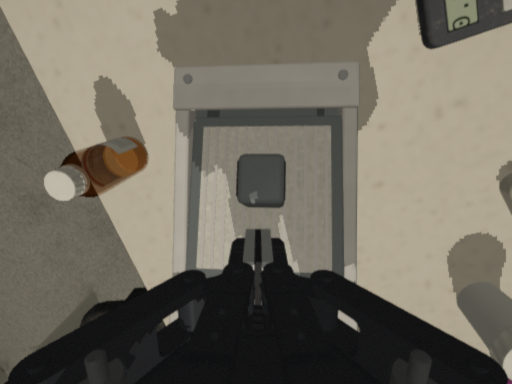

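>>> arm_command(commands=[0,0,-0.004,0,-0.003,0,0,0,-0.004,0,0,0,-0.001,0,0.003,0,0,0,0.004,0])

```text
clock: 26.65
position: [488.1, -114.6, 87.4]
ee_rot: [-0.587, 0.808, -0.029, 0.041]
contact_force: [-0.8, 1.0, 1.7]
gripper_width: -0.0
```

>>> arm_command(commands=[0,0,0.003,0,0,0,0.003,0,0,0,0.003,0,0,0,0.003,0,0,0,0.003,0])

```text
clock: 27.15
position: [488.8, -114.3, 83.3]
ee_rot: [-0.589, 0.806, -0.031, 0.039]
contact_force: [-10.3, 5.2, 25.2]
gripper_width: -0.1
```

Run:
```python
from h import *
to()
im=save('wrist','w25')
a=save('scene','s25')
c=a[140:270,180:340];cv2.imwrite('pics/s25z.png',cv2.resize(c,None,fx=4.5,fy=4.5,interpolation=cv2.INTER_CUBIC)[:,:,::-1])
```

```text
clock 27.15 pos [ 488.845 -114.347   83.284] xdir -107.6 ydir 162.2 z [ 0.099 -0.003 -0.995] F [-10.327   5.162  25.183] w -0.1 j6 [ 0.102  0.023 -0.603 -0.43 ]
```

View pics/w25.png

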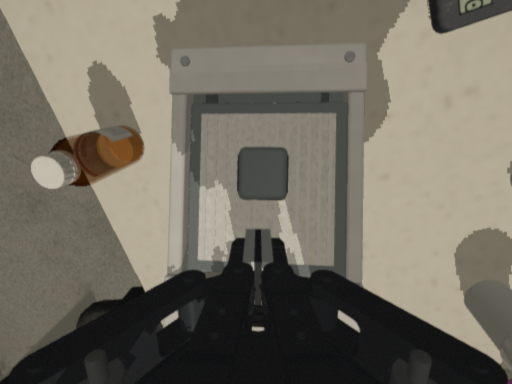

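View pics/s25z.png

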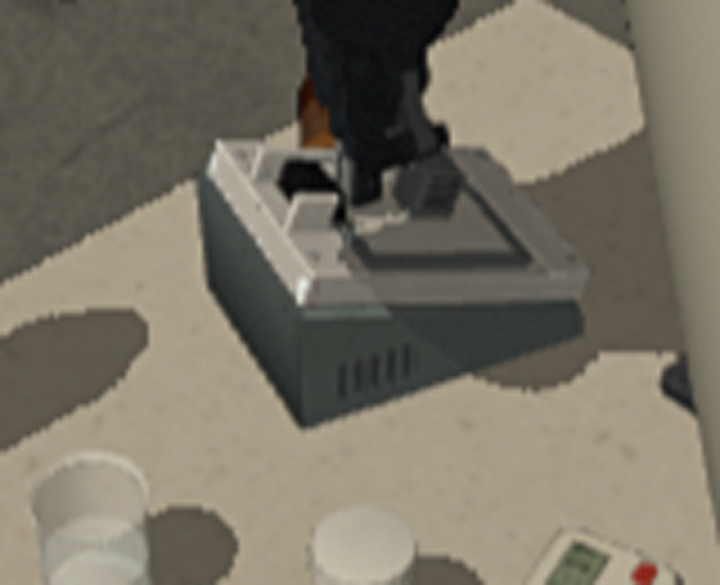

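>>> arm_command(commands=[0,0,-0.005,0,0,0,-0.01,0,0,0,-0.02,0,0.005,0,-0.025,0,0.02,0,-0.02,0])

```text
clock: 27.75
position: [471.3, -137.5, 162.8]
ee_rot: [-0.59, 0.806, -0.029, 0.036]
contact_force: [1.1, -0.5, 0.7]
gripper_width: -0.1
```

Run:
```python
from h import *
to()
im=save('wrist','w26')
a=save('scene','s26')
c=a[140:270,180:340];cv2.imwrite('pics/s26z.png',cv2.resize(c,None,fx=4.5,fy=4.5,interpolation=cv2.INTER_CUBIC)[:,:,::-1])
for cam in ['scene','wrist']:
    for n in ['cartridge_base','seat_floor','cartridge_grip','latch_nose','lip_edge']:
        for d in arm.place_of(cam,n)[:1]: print(cam,n,round(d['confidence'],2),w(cam,d['centre']))
```

```text
clock 27.75 pos [ 471.315 -137.462  162.849] xdir -107.5 ydir 162.4 z [ 0.092 -0.003 -0.996] F [ 1.124 -0.453  0.722] w -0.1 j6 [ 0.053  0.011 -0.819 -0.367]
scene cartridge_base 0.92 [ 478.88  -141.972   53.726]
scene seat_floor 0.62 [ 476.757 -133.395   60.289]
scene cartridge_grip 0.93 [ 469.081 -151.188   81.346]
scene latch_nose 0.51 [ 493.368 -102.07    84.964]
scene lip_edge 0.88 [ 463.698 -189.446   49.835]
wrist cartridge_base 0.67 [ 480.723 -137.437   52.998]
wrist cartridge_grip 0.87 [ 477.452 -150.592   77.042]
wrist lip_edge 0.57 [ 461.749 -189.248   43.962]
```

View pics/s26z.png

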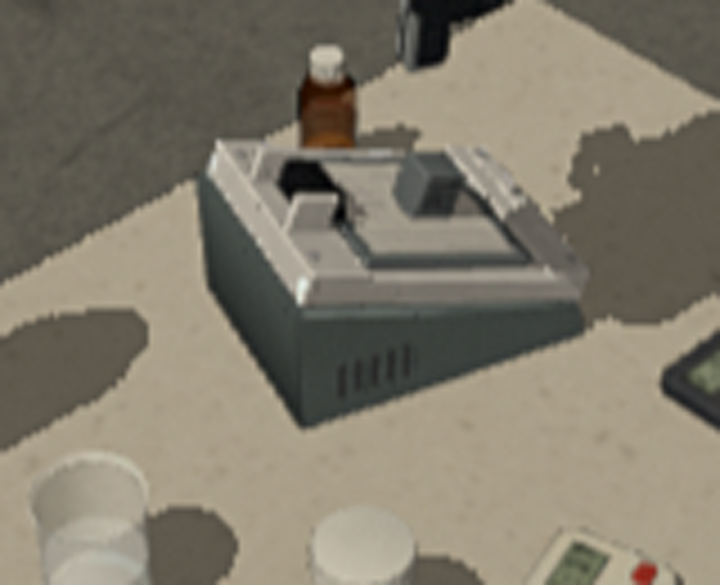

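View pics/w26.png

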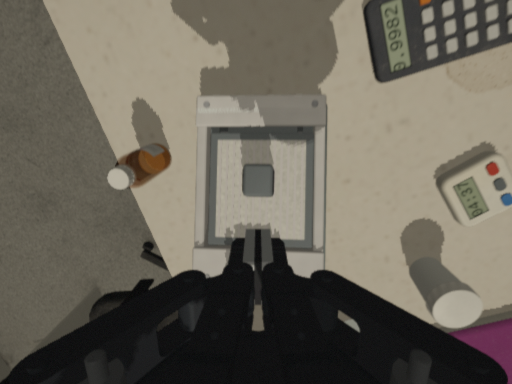

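>>> arm_command(commands=[-0.02,0,0,0,-0.03,0,0,0,-0.03,0,0,0,-0.02,0,0,0,0,0,0,0])

```text
clock: 28.85
position: [502.2, -39.1, 162.6]
ee_rot: [-0.589, 0.807, -0.028, 0.035]
contact_force: [-0.5, -0.4, 0.4]
gripper_width: -0.1
```

Run:
```python
from h import *
to()
im=save('wrist','w27')
ci=arm.camera_info('wrist');K=np.array(ci['camera_matrix']);T=np.array(ci['world_from_camera'])
c=im[20:260,120:400,::-1];cv2.imwrite('pics/w27z.png',cv2.resize(c,None,fx=2.5,fy=2.5,interpolation=cv2.INTER_CUBIC))
ms=arm.regions_of('wrist','cartridge')
if ms:
  m=ms[0]['mask'].astype(float)
  def pose(p): return R.from_euler('ZYX',[p[2],-p[3],p[4]],degrees=True).as_matrix(),np.array([p[0],p[1],58.])
  for ph in (17,20,24):
    print(fit(CART,m,K,T,[481,-135,73,ph,0],pose,[3,3,2,3,2]))
```

```text
clock 28.85 pos [502.196 -39.115 162.597] xdir -107.7 ydir 162.2 z [ 0.089 -0.004 -0.996] F [-0.458 -0.374  0.405] w -0.1 j6 [ 0.261  0.036 -0.823 -0.595]
(array([ 476.683, -138.107,   72.503,   18.901,    4.796]), np.float64(0.037609480444206256))
(array([ 477.484, -136.945,   72.75 ,   22.464,    0.822]), np.float64(0.04167601628053726))
(array([ 476.584, -138.529,   72.687,   19.426,    5.42 ]), np.float64(0.0379947744975948))
```

View pics/w27z.png

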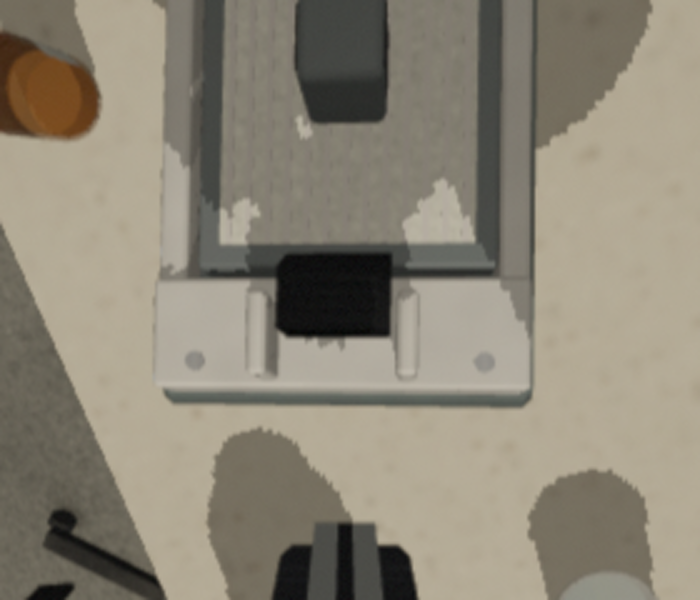

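Run:
```python
from h import *
def ov(cam,src,C,yaw,box_,sc,name,y0=0,x0=0):
    im=cv2.imread(src);im=im[box_[0]:box_[1],box_[2]:box_[3]];im=cv2.resize(im,None,fx=sc,fy=sc,interpolation=cv2.INTER_CUBIC)
    Rm=R.from_euler('ZY',[yaw,-20],degrees=True).as_matrix()
    def L(a,b,col):
        p=[tuple(int(v) for v in ((proj(cam,Rm@np.array(q,float)+C)-[box_[2],box_[0]]+.5)*sc)) for q in (a,b)]
        cv2.line(im,*p,col,1)
    def rect(x0,x1,y0_,y1,z,col):
        c=[(x0,y0_,z),(x1,y0_,z),(x1,y1,z),(x0,y1,z)]
        for i in range(4): L(c[i],c[(i+1)%4],col)
    rect(-50+x0,50+x0,-46+y0,46+y0,14,(0,0,255)); rect(-19+x0,7+x0,-12+y0,12+y0,42,(0,0,255))
    rect(-58,51,-48.5,48.5,10,(0,255,0))
    L((-58,-48.5,14),(-58,48.5,14),(255,0,0)); L((44.5,-16,15),(44.5,16,15),(255,255,0))
    cv2.imwrite(name,im)
ov('wrist','pics/w27.png',np.array([480.,-135.,58]),73,(20,260,120,400),2.8,'pics/ow.png')
ov('scene','pics/s26.png',np.array([479.5,-136.,58]),73,(140,270,180,340),4.5,'pics/os.png')
```

```text
(no output)
```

View pics/ow.png

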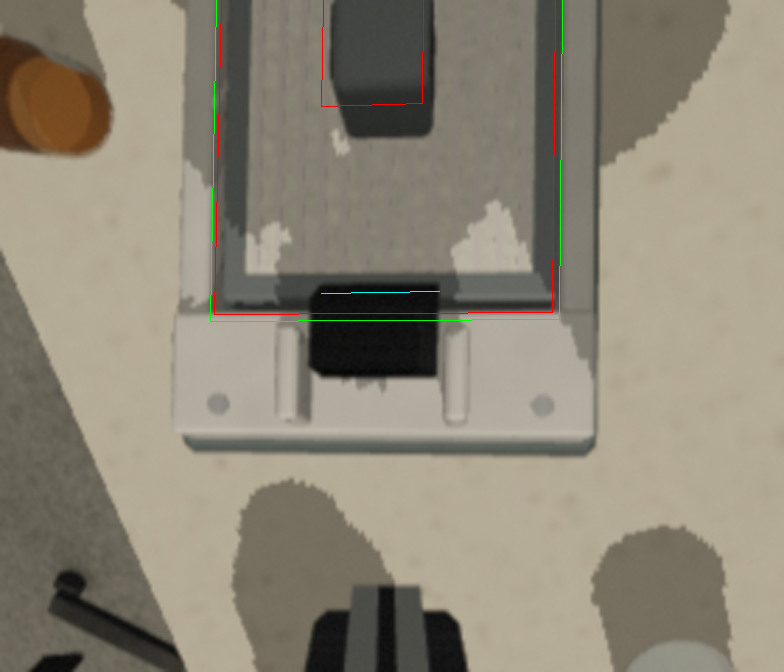

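View pics/os.png

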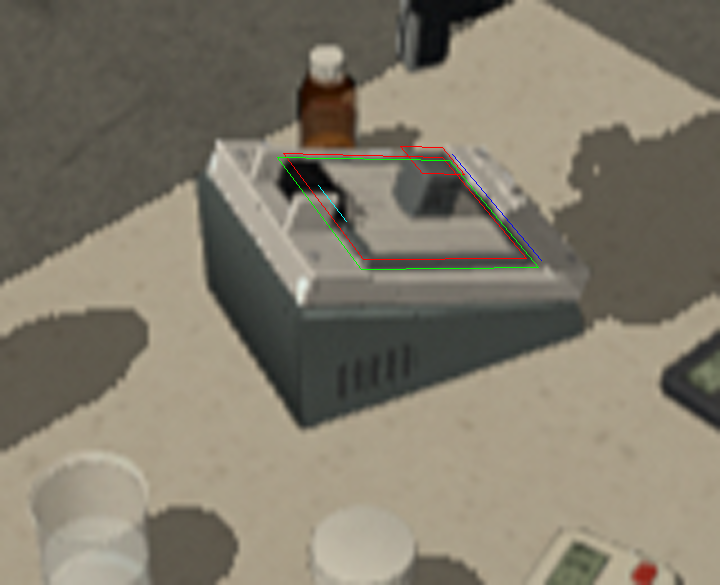

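Run:
```python
from h import *
a=save('scene','s28')
c=a[165:212,218:315];cv2.imwrite('pics/s28z.png',cv2.resize(c,None,fx=8,fy=8,interpolation=cv2.INTER_CUBIC)[:,:,::-1])
print(arm.read_state()['clock'])
```

```text
29.0
```

View pics/s28z.png

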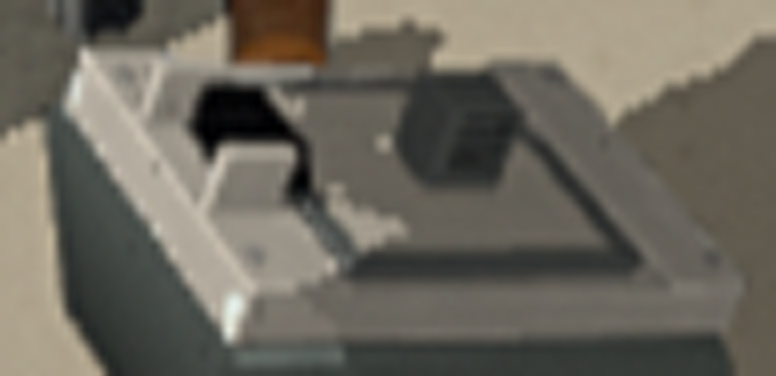

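Run:
```python
from h import *
save('top','t_end')
for n in ['dropper','beaker','cartridge_base']:
    for d in arm.place_of('top',n)[:1]: print(n,round(d['confidence'],2),w('top',d['centre']))
to()
arm.job_done()
```

```text
dropper 0.53 [ 588.521 -185.484   -0.091]
cartridge_base 0.7 [ 478.436 -135.747   58.062]
clock 29.2 pos [501.032 -41.71  162.613] xdir -108.0 ydir 161.9 z [ 0.088 -0.004 -0.996] F [ 0.069  0.076 -0.003] w -0.2 j6 [ 0.257  0.036 -0.824 -0.594]
the job is handed in; nothing more can be done
```

View pics/t_end.png

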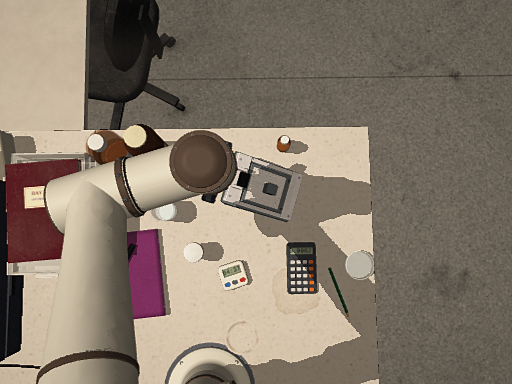

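The cartridge is in the filter unit: tongue under the lip, plain edge under the spring latch. I handed the job in at 29.2 s of the 48 s.

**How it went**
- I gripped the block and tipped the cartridge to about 33° by resting its plain edge on the unit's back frame edge, since the moves cannot tilt the tool. This took roughly 10 N.
- The first try at the lip stalled because the tool had drifted a few degrees sideways. Pressing down then reached about 27 N, most likely on the ledge and far side rail, and the cartridge slipped about 3 mm in the grip.
- I backed off, re-centred it and slid the tongue under the lip with no added force.
- I then released it, closed the fingers and pressed on the top face near the plain edge. The last reading was 25 N, above the 4 to 8 N given for the latch. I put that down to it bottoming out after the snap, though no reading shows the snap itself.

**Last checks**
- The wrist picture shows the latch nose about 4.5 mm over the plain edge, and a gap of about 2 mm at the high wall.
- The top camera put the cartridge's base at (478, -136, 58), within the error of where I found the well's centre.
- The tool reads no contact force.
- The brown bottle is standing, measured within about 4 mm of where it started.

**Checks that disagreed or failed**
- Outline fits of the seated cartridge gave sideways tilts of 0.8° to 5.4°. The block's shape in the wrist picture showed no tilt beyond about 1 to 2°, so I took the fits as noise.
- The network did not find the beaker in the last top picture, where the arm partly hides it. It was standing in earlier pictures, and no contact was noticed there.

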